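# Gauge and flush the contact gaps of a contactor

### The job

Hold the contactor's gaps open for cleaning: put every gauge on the mat into a contact gap of its own, any gap, blade first, until the line scribed on the blade is level with the front ends of the copper bars. When all of them are in, press the cleaner can's cap fully down for about a second and let it come up again. Then take the gauges out and stand them upright on the blue mat, let go of everything, and leave the reel, jar and screwdriver where they are.

Things in the scene. Friction and masses are not known exactly. Their poses are not given: they have to be found in the camera images.
- mat: Flat blue work mat, fixed to the bench, 300 (x) x 270 (y) x 2 mm thick. Origin: centre of its underside.
- gauge1: Loose gauge (three or four alike are present, others read None), 160 g, stands on a steel foot 60 (x) x 44 (y) x 10 mm high. On it, centred, a black grip block 40 (x) x 16 (y) mm, 10 to 46 mm above the underside. A flat upright steel blade points from the grip along +x, 4 mm thick (y), 24 to 40 mm up, tip 75 mm from the origin. Origin: centre of the foot's underside, z up.
- gauge1_tip (a point): Tip of gauge1's blade: 75 mm ahead (+x) of its origin, 32 mm above its underside; axes as the gauge's. The last 6 mm are thinned to 2 mm. A dark line is scribed on the blade 25 mm behind the tip.
- gauge2: Loose gauge (three or four alike are present, others read None), 160 g, stands on a steel foot 60 (x) x 44 (y) x 10 mm high. On it, centred, a black grip block 40 (x) x 16 (y) mm, 10 to 46 mm above the underside. A flat upright steel blade points from the grip along +x, 4 mm thick (y), 24 to 40 mm up, tip 75 mm from the origin. Origin: centre of the foot's underside, z up.
- gauge2_tip (a point): Tip of gauge2's blade: 75 mm ahead (+x) of its origin, 32 mm above its underside; axes as the gauge's. The last 6 mm are thinned to 2 mm. A dark line is scribed on the blade 25 mm behind the tip.
- gauge3: Loose gauge (three or four alike are present, others read None), 160 g, stands on a steel foot 60 (x) x 44 (y) x 10 mm high. On it, centred, a black grip block 40 (x) x 16 (y) mm, 10 to 46 mm above the underside. A flat upright steel blade points from the grip along +x, 4 mm thick (y), 24 to 40 mm up, tip 75 mm from the origin. Origin: centre of the foot's underside, z up.
- gauge3_tip (a point): Tip of gauge3's blade: 75 mm ahead (+x) of its origin, 32 mm above its underside; axes as the gauge's. The last 6 mm are thinned to 2 mm. A dark line is scribed on the blade 25 mm behind the tip.
- gauge4: Loose gauge (three or four alike are present, others read None), 160 g, stands on a steel foot 60 (x) x 44 (y) x 10 mm high. On it, centred, a black grip block 40 (x) x 16 (y) mm, 10 to 46 mm above the underside. A flat upright steel blade points from the grip along +x, 4 mm thick (y), 24 to 40 mm up, tip 75 mm from the origin. Origin: centre of the foot's underside, z up.
- gauge4_tip (a point): Tip of gauge4's blade: 75 mm ahead (+x) of its origin, 32 mm above its underside; axes as the gauge's. The last 6 mm are thinned to 2 mm. A dark line is scribed on the blade 25 mm behind the tip.
- contactor: Open contactor fixed to the bench: grey base 100 (x) x 270 (y) x 12 mm high; from 45 to 100 mm back a grey housing 62 mm high. In front of that four pairs of upright copper bars, 45 mm long in x, 6 mm thick, up to 52 mm high, round noses. Pairs 64 mm apart. Origin: underside, middle of the front edge, level with the noses; +x points into the gaps, z up.
- gap1 (a point): Mouth of contact gap 1: midway between the front ends of the two bars, 96 mm in y from the contactor's origin, 32 mm above the bench; x points straight into the gap, which is 7 mm wide (y), 45 mm deep (x), open at the front and top. Depth of a blade = x of its tip from here.
- gap2 (a point): Mouth of contact gap 2: midway between the front ends of the two bars, 32 mm in y from the contactor's origin, 32 mm above the bench; x points straight into the gap, which is 7 mm wide (y), 45 mm deep (x), open at the front and top. Depth of a blade = x of its tip from here.
- gap3 (a point): Mouth of contact gap 3: midway between the front ends of the two bars, -32 mm in y from the contactor's origin, 32 mm above the bench; x points straight into the gap, which is 7 mm wide (y), 45 mm deep (x), open at the front and top. Depth of a blade = x of its tip from here.
- gap4 (a point): Mouth of contact gap 4: midway between the front ends of the two bars, -96 mm in y from the contactor's origin, 32 mm above the bench; x points straight into the gap, which is 7 mm wide (y), 45 mm deep (x), open at the front and top. Depth of a blade = x of its tip from here.
- cap (a joint): Travel of the spray cap in m: 0 up, 0.008 fully down. It springs back by itself; about 2.4 N starts it, 9 N holds it fully down.
- cap_top (a point): Centre of the top of the round white spray cap (34 mm across, 16 mm high) on the cleaner can, 56 mm across, held upright in a fixed clamp with a round foot; the cap's top is 166 mm above the bench when up. Press it straight down.
- reel: Bystander: solder reel lying flat, 64 mm across, 22 mm high. Origin: centre of its underside.
- flux: Bystander: flux jar, 44 mm across, 55 mm high. Origin: centre of its underside.
- driver: Bystander: screwdriver lying flat, 160 mm long. Origin: its underside.
Mind the look-alikes: they are no part of the job. Leave any green or red look-alike of the gauge2 alone.

How it is judged:
On the way, in this order (a step that is already met when the one before it is completed fails the run):
1. every gauge's blade is in a contact gap, 25 mm deep, give or take 5 mm (((x of gauge1_tip in the frame of gap1 between 0.02 and 0.03 m and y of gauge1_tip in the frame of gap1 between -0.004 and 0.004 m and z of gauge1_tip in the frame of gap1 between -0.009 and 0.009 m) or (x of gauge1_tip in the frame of gap2 between 0.02 and 0.03 m and y of gauge1_tip in the frame of gap2 between -0.004 and 0.004 m and z of gauge1_tip in the frame of gap2 between -0.009 and 0.009 m) or (x of gauge1_tip in the frame of gap3 between 0.02 and 0.03 m and y of gauge1_tip in the frame of gap3 between -0.004 and 0.004 m and z of gauge1_tip in the frame of gap3 between -0.009 and 0.009 m) or (x of gauge1_tip in the frame of gap4 between 0.02 and 0.03 m and y of gauge1_tip in the frame of gap4 between -0.004 and 0.004 m and z of gauge1_tip in the frame of gap4 between -0.009 and 0.009 m)) and ((x of gauge2_tip in the frame of gap1 between 0.02 and 0.03 m and y of gauge2_tip in the frame of gap1 between -0.004 and 0.004 m and z of gauge2_tip in the frame of gap1 between -0.009 and 0.009 m) or (x of gauge2_tip in the frame of gap2 between 0.02 and 0.03 m and y of gauge2_tip in the frame of gap2 between -0.004 and 0.004 m and z of gauge2_tip in the frame of gap2 between -0.009 and 0.009 m) or (x of gauge2_tip in the frame of gap3 between 0.02 and 0.03 m and y of gauge2_tip in the frame of gap3 between -0.004 and 0.004 m and z of gauge2_tip in the frame of gap3 between -0.009 and 0.009 m) or (x of gauge2_tip in the frame of gap4 between 0.02 and 0.03 m and y of gauge2_tip in the frame of gap4 between -0.004 and 0.004 m and z of gauge2_tip in the frame of gap4 between -0.009 and 0.009 m)) and ((x of gauge3_tip in the frame of gap1 between 0.02 and 0.03 m and y of gauge3_tip in the frame of gap1 between -0.004 and 0.004 m and z of gauge3_tip in the frame of gap1 between -0.009 and 0.009 m) or (x of gauge3_tip in the frame of gap2 between 0.02 and 0.03 m and y of gauge3_tip in the frame of gap2 between -0.004 and 0.004 m and z of gauge3_tip in the frame of gap2 between -0.009 and 0.009 m) or (x of gauge3_tip in the frame of gap3 between 0.02 and 0.03 m and y of gauge3_tip in the frame of gap3 between -0.004 and 0.004 m and z of gauge3_tip in the frame of gap3 between -0.009 and 0.009 m) or (x of gauge3_tip in the frame of gap4 between 0.02 and 0.03 m and y of gauge3_tip in the frame of gap4 between -0.004 and 0.004 m and z of gauge3_tip in the frame of gap4 between -0.009 and 0.009 m)) and ((x of gauge4_tip in the frame of gap1 between 0.02 and 0.03 m and y of gauge4_tip in the frame of gap1 between -0.004 and 0.004 m and z of gauge4_tip in the frame of gap1 between -0.009 and 0.009 m) or (x of gauge4_tip in the frame of gap2 between 0.02 and 0.03 m and y of gauge4_tip in the frame of gap2 between -0.004 and 0.004 m and z of gauge4_tip in the frame of gap2 between -0.009 and 0.009 m) or (x of gauge4_tip in the frame of gap3 between 0.02 and 0.03 m and y of gauge4_tip in the frame of gap3 between -0.004 and 0.004 m and z of gauge4_tip in the frame of gap3 between -0.009 and 0.009 m) or (x of gauge4_tip in the frame of gap4 between 0.02 and 0.03 m and y of gauge4_tip in the frame of gap4 between -0.004 and 0.004 m and z of gauge4_tip in the frame of gap4 between -0.009 and 0.009 m))), for 0.3 s.
2. with every blade still in its gap, the spray cap is held down at least 6 of its 8 mm for 0.4 s (all of step 1 and value of joint cap above 0.006 m), for 0.4 s.
3. the spray cap is let up again (value of joint cap below 0.002 m), for 0.1 s.
At the end, for the whole second after the job is handed in: Every gauge present stands upright (within 0.15 rad) on the mat, the centre of its foot within the mat's outline, at rest; the spray cap is up (within 2 mm) (x of gauge1 in the frame of mat between -0.15 and 0.15 m and y of gauge1 in the frame of mat between -0.135 and 0.135 m and height (world z) of each of gauge1, gauge2, gauge3, gauge4 below 0.008 m and angle between each of gauge1, gauge2, gauge3, gauge4's own z axis and vertical below 0.15 rad and linear speed of each of gauge1, gauge2, gauge3, gauge4 below 0.02 m/s and x of gauge2 in the frame of mat between -0.15 and 0.15 m and y of gauge2 in the frame of mat between -0.135 and 0.135 m and x of gauge3 in the frame of mat between -0.15 and 0.15 m and y of gauge3 in the frame of mat between -0.135 and 0.135 m and x of gauge4 in the frame of mat between -0.15 and 0.15 m and y of gauge4 in the frame of mat between -0.135 and 0.135 m and value of joint cap below 0.002 m); the robot touches nothing.
It fails at once if the solder reel is disturbed (moved more than 30 mm) (distance of reel from where it was at the start of the episode above 0.03 m).
It fails at once if the flux jar is disturbed (moved more than 30 mm) (distance of flux from where it was at the start of the episode above 0.03 m).
It fails at once if the screwdriver is disturbed (moved more than 30 mm) (distance of driver from where it was at the start of the episode above 0.03 m).
Of gauge1, gauge2, gauge3, gauge4 only 3 to 4 are there at a start; the rules pass over those that are not, and their reading is None.
At some moment in a run one of gauge1, gauge2, gauge3, gauge4 may be knocked a few centimetres aside while the robot is not near it.
Once in a run the grip may slacken for a moment while it holds something.
It also fails if it takes over 210 s, if anything falls off the work surface, if the arm or the gripper's body presses on something with over 40 N, if the wrist force passes 120 N, or if a joint passes its speed limit or range.

### The arm

A 7-joint arm with a two-finger parallel gripper is mounted at the origin on the work surface. World frame = base frame: x ahead of the robot, y to its left, z up, the work surface at z = 0. Lengths are in m, angles in rad, forces in N, time in s.
With the tool pointing down it reaches from about 0.4 to 0.85 m from the base axis. Payload 10.4 kg.
Tool frame: the origin (TCP) lies at the very end of the fingers, on their centre line; the grasp point (between the pads) lies 19 mm behind it; z points along the fingers, y is the line along which they close (so a half turn about z gives the same grasp; the last joint's range is limited). The gripper opens to 87 mm and grips with 3 to 60 N. Pads are 19 mm wide; open, the fingers measure 117 mm over their backs; the gripper's body (75 mm by 190 mm) begins 51 mm behind the grasp point.
Start: joints at [-1.134, 0.332, -0.065, 1.46, 0.022, 1.35, -0.088], TCP at [0.277, 0.56, 0.223] pointing down, gripper open.
Joint ranges: [-2.6, 2.6], [-0.5, 2.12], [-1.47, 1.34], [0.16, 2.42], [-1.27, 4.41], [0.06, 2.06], [-2.6, 2.6]. Speed limits (rad/s): [2.22, 2.22, 2.79, 2.79, 3.14, 3.14, 3.14].

### API

Orientations are given as a unit quaternion [x, y, z, w].
In Python, from bench import read_state, cams, workorder gives the robot as it stands.
- The arm moves only by the shell command python3 -m crank 'ROWS' [FORCE]. ROWS is text: rows parted by semicolons, each of 5 numbers parted by spaces: the shift along the tool's x, y, z scaled (see below), then the turn about the tool's z scaled (see below), then the opening, from -1 (shut) to 1 (fully open). In form: dx dy dz yaw jaw; .... A call has 1 to 10 rows; each row shifts and turns the commanded pose from where the row before left it, along the tool's axes as they then stand; what a row does not reach is not made up. The controller multiplies each number of a shift by 200 mm and each number of a turn by 90 degrees. A row lasts 1/10 s, in which the tool goes at most 50 mm and 8.59 degrees, less where a joint would pass 70% of its speed; a pose out of reach is approached as far as the arm can. A call with a number of a shift or a turn outside -1 to 1 is refused whole. A call with a gripper value outside its range is refused whole. The fingers move at their own pace and stop on an object; FORCE is the grip in N (left out, the last holds). Time passes only in rows, so rows that do not move let the fingers close. It gives the time, the measured TCP pose, the force, the opening and the grip force at its end, in the units of the state.
- read_state(): the state, without advancing time (a new reading comes with each control period).
- cams.camera(name): name is "side" or "top" or "wrist"; returns a dict with "img" (420x560x3 uint8, blue, green, red), "K" (3x3 intrinsics, pixels), "xyz" and "attitude" of the camera in the world; the wrist camera has in their place "mount" (4x4, takes a point from camera to tool coordinates, whose origin is the TCP and whose axes are the flange's). Camera axes: x right, y down, z forward; pixel columns grow to the right and rows downward; lengths in m; the calibration is good to about 2 mm. A picture is of the moment at which its call begins: read the wrist's pose just before it. There is no depth.
- workorder.close_job(): hands the job in; it is judged then, once.
The state is a dict: "time": time; "joint_positions": joint angles; "joint_vel": joint speeds; "joint_torque": joint torques, N m; "ee_pos": TCP position; "eef_rot": TCP orientation; "ft_force": force on the tool from outside, world axes, zero at the start; "torque": the same for the moment, N m; "width": finger opening in m; "grip_force": force on a finger pad.
Only numpy, scipy, OpenCV 4.12 (cv2) and the standard library are available. Lean on these libraries where they do the work, as an engineer would, in place of code of your own. Each camera call takes 0.05 s, during which the arm holds its last target. There are 200 camera calls.

## Working session

There is one attempt and no reset: what is moved stays moved. The work goes in short steps, Python scripts to look and compute and a shell command to move; the robot and the scene stay as the last step left them, time stands still between calls to the robot, and variables do not carry over. Pictures are saved under pics/ and viewed, at most 14 in all, crops included, and the job is handed in when it is done.

```bash
ls; mkdir -p pics
cat > h.py <<'E'
import numpy as np, cv2
from scipy.spatial.transform import Rotation as R
from bench import read_state, cams, workorder
def cam(name):
    s=read_state(); c=cams.camera(name)
    K=np.array(c["K"])
    if name=="wrist":
        M=np.array(c["mount"]); T=np.eye(4); T[:3,:3]=R.from_quat(s["eef_rot"]).as_matrix(); T[:3,3]=s["ee_pos"]
        W=T@M
    else:
        W=np.eye(4); a=np.array(c["attitude"]); W[:3,:3]=a if a.shape==(3,3) else R.from_quat(a).as_matrix(); W[:3,3]=c["xyz"]
    return c["img"],K,W
def ray(K,W,u,v,z):
    d=W[:3,:3]@np.linalg.solve(K,[u,v,1]); o=W[:3,3]; return o+d*(z-o[2])/d[2]
def proj(K,W,p):
    q=W[:3,:3].T@(np.array(p)-W[:3,3]); q=K@q; return q[:2]/q[2]
E
python3 - <<'E'
from h import *
for n in ["top","side"]:
    i,K,W=cam(n); print(n,K.tolist(),W.round(4).tolist()); cv2.imwrite(f"pics/{n}0.png",i); np.savez(f"{n}0.npz",i=i,K=K,W=W)
s=read_state(); print(s)
E
```

```text
pics
top [[500.3964445785241, 0.0, 280.1745955780405], [0.0, 500.3964445785241, 211.72525515134413], [0.0, 0.0, 1.0]] [[-0.012, -0.9866, 0.1625, 0.1897], [-0.9999, 0.0107, -0.0087, 0.0747], [0.0068, -0.1626, -0.9867, 1.7183], [0.0, 0.0, 0.0, 1.0]]
side [[456.08937470669485, 0.0, 278.7254683630045], [0.0, 456.08937470669485, 208.41173736380793], [0.0, 0.0, 1.0]] [[0.795, -0.4515, 0.4051, -0.0649], [-0.6065, -0.5772, 0.5468, -0.5931], [-0.013, -0.6804, -0.7328, 1.0085], [0.0, 0.0, 0.0, 1.0]]
{'time': 0.1, 'joint_positions': array([-1.13359621,  0.33280297, -0.06466187,  1.46086811,  0.02160682,
        1.34989822, -0.08847364]), 'joint_vel': array([ 0.00066457, -0.00282203,  0.00013252, -0.00328175,  0.00033489,
       -0.00161687,  0.00023998]), 'joint_torque': array([ 9.46139517e-04, -6.24547148e+01,  2.42370134e-02, -3.90718138e+01,
       -6.13460178e-02,  3.64597770e-02,  8.96815141e-05]), 'ee_pos': array([0.27722611, 0.55976103, 0.22183182]), 'eef_rot': array([ 2.27874683e-01,  9.73690258e-01, -6.31518448e-04, -1.08002820e-04]), 'ft_force': array([ 0.69954887,  0.274924  , -0.36926236]), 'torque': array([ 0.03312575, -0.03639507,  0.02586724]), 'grip_force': 0.0, 'width': 0.08702449071422515}
```

View pics/top0.png

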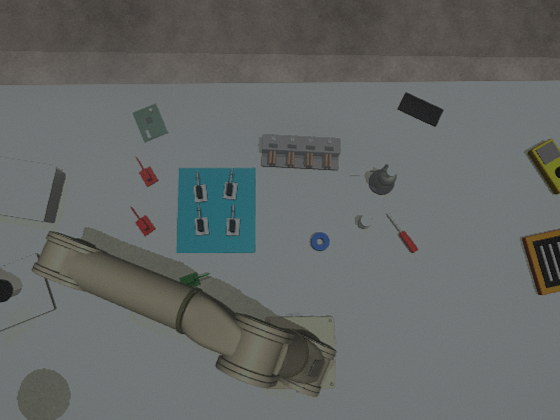

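View pics/side0.png

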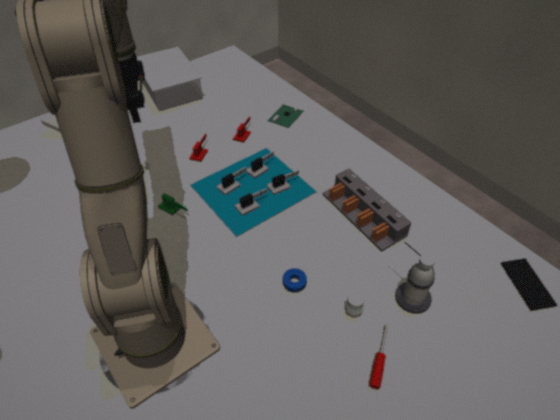

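The top view shows four grey gauges with black grips on the blue mat, at about (200,192), (231,188), (202,226) and (233,225). The red look-alikes are at (148,175) and (144,225) and the green one at (195,280), all off the mat. The contactor is at (300,152), the can at (382,178), the reel at (319,241), the jar at (362,221) and the driver at (403,232). The four grey gauges fit the description, so I'll confirm them in an enlarged crop.

Run:
```python
from h import *
d=np.load("top0.npz"); i=d["i"]
c=cv2.resize(i[125:258,172:348],None,fx=4.5,fy=4.5,interpolation=cv2.INTER_CUBIC); print(c.shape)
cv2.imwrite("pics/crop1.png",cv2.convertScaleAbs(c,alpha=1.5))
```

```text
(598, 792, 3)
```

View pics/crop1.png

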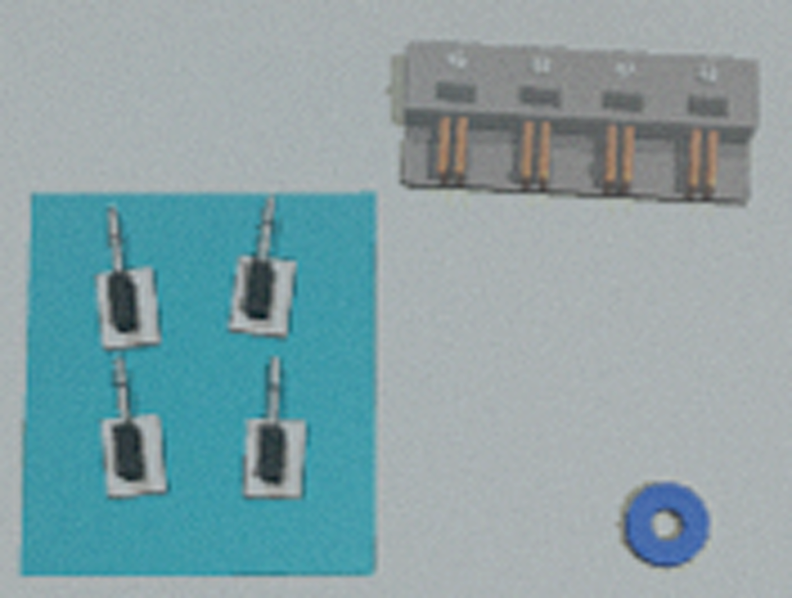

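The crop confirms four steel gauges with black grips. Their blades point up-image, towards world +x, with tips at crop (110,208), (270,200), (120,362) and (275,360). The contactor's bar pairs face the robot, with noses at crop y of about 185.

Run:
```python
from h import *
d=np.load("top0.npz"); K,W=d["K"],d["W"]
f=lambda u,v,z: ray(K,W,u/4.5+172,v/4.5+125,z)[:2]
G={"A":((110,208),(124,300)),"B":((270,200),(258,288)),"C":((120,362),(128,452)),"D":((275,360),(270,452))}
for k,(t,g) in G.items():
    a=f(*t,.042);b=f(*g,.048);print(k,a.round(4),b.round(4),np.hypot(*(a-b)).round(4),np.degrees(np.arctan2(*(a-b)[::-1])).round(1))
print("cont",[f(403,187,.012).round(4),f(748,203,.012).round(4)])
for p in [(443,118),(461,118),(526,122),(544,122),(609,126),(628,126),(695,130),(712,130),(440,182),(459,182),(523,185),(542,185),(607,188),(626,188),(691,191),(709,191)]: print(p,f(*p,.052).round(4))
print("mat",[f(*p,.002).round(4) for p in [(32,193),(376,195),(22,574),(374,574)]])
for n,(u,v),z in [("can",(382,170),.166),("reel",(319,241),.022),("flux",(363,221),.055)]: print(n,ray(K,W,u,v,z).round(3))
d=np.load("side0.npz");print("can side",ray(d["K"],d["W"],427,263,.166).round(3))
```

```text
A [0.6099 0.346 ] [0.5368 0.3334] 0.0741 9.8
B [0.6149 0.2239] [0.545  0.2322] 0.0704 -6.8
C [0.4903 0.3367] [0.4208 0.3288] 0.0699 6.5
D [0.4906 0.2197] [0.4197 0.2227] 0.071 -2.4
cont [array([0.6319, 0.1231]), array([ 0.6163, -0.1457])]
(443, 118) [0.6755 0.091 ]
(461, 118) [0.6754 0.0772]
(526, 122) [0.6717 0.0275]
(544, 122) [0.6716 0.0138]
(609, 126) [ 0.6679 -0.0359]
(628, 126) [ 0.6678 -0.0505]
(695, 130) [ 0.6641 -0.1017]
(712, 130) [ 0.664  -0.1147]
(440, 182) [0.6251 0.0937]
(459, 182) [0.625  0.0793]
(523, 185) [0.6221 0.0306]
(542, 185) [0.622  0.0161]
(607, 188) [ 0.6191 -0.0334]
(626, 188) [ 0.619  -0.0479]
(691, 191) [ 0.6161 -0.0973]
(709, 191) [ 0.616 -0.111]
mat [array([0.6326, 0.4137]), array([0.6282, 0.1445]), array([0.3344, 0.4151]), array([0.3313, 0.1472])]
can [ 0.577 -0.266  0.166]
reel [ 0.367 -0.071  0.022]
flux [ 0.429 -0.218  0.055]
can side [ 0.563 -0.304  0.166]
```

```bash
cat >> h.py <<'E'
def theta():
    X=R.from_quat(read_state()["eef_rot"]).as_matrix()[:,0]; return np.degrees(np.arctan2(X[1],X[0]))
def plan(x,y,z,th):
    "totals: yaw units first, then shift units in tool axes at target yaw"
    s=read_state(); p=s["ee_pos"]; t0=theta(); dth=(th-t0+180)%360-180
    t=np.radians(th); d=np.array([x,y,z])-p
    tx=np.array([np.cos(t),np.sin(t)]); ty=np.array([np.sin(t),-np.cos(t)])
    print("t %.1f yaw %.4f (turn %.1f) | dx %.4f dy %.4f dz %.4f | pos"%(s["time"],-dth/90,dth,d[:2]@tx/.2,d[:2]@ty/.2,-d[2]/.2),p.round(4),"th %.1f w %.4f"%(t0,s["width"]),"F",np.round(s["ft_force"],1),"g %.1f"%s["grip_force"])
if __name__=="__main__":
    import sys; plan(*map(float,sys.argv[1:5]))
E
python3 h.py 0.46 0.26 0.26 177.6; python3 -c "
from h import *
c=cams.camera('wrist');print(np.round(c['mount'],4).tolist(),np.round(c['K'],1).tolist())"
```

```text
t 0.1 yaw -0.2660 (turn 23.9) | dx -0.9758 dy -1.4592 dz -0.1908 | pos [0.2772 0.5598 0.2218] th 153.7 w 0.0870 F [ 0.7  0.3 -0.4] g 0.0
[[0.0003, -0.9659, -0.259, 0.0708], [1.0, 0.0002, 0.0002, -0.0009], [-0.0001, -0.259, 0.9659, -0.1617], [0.0, 0.0, 0.0, 1.0]] [[328.2, 0.0, 281.1], [0.0, 328.2, 209.5], [0.0, 0.0, 1.0]]
```

```bash
python3 h.py 0.42 0.27 0.27 153.7
```

```text
t 0.1 yaw -0.0005 (turn 0.0) | dx -1.2820 dy -0.9829 dz -0.2401 | pos [0.2772 0.5598 0.222 ] th 153.7 w 0.0870 F [ 0.9 -0.3  0.2] g 0.0
```

```bash
python3 -m crank '-0.16 -0.12 -0.03 0 1;-0.16 -0.12 -0.03 0 1;-0.16 -0.12 -0.03 0 1;-0.16 -0.12 -0.03 0 1;-0.16 -0.12 -0.03 0 1;-0.16 -0.12 -0.03 0 1;-0.16 -0.13 -0.03 0 1;-0.16 -0.13 -0.03 0 1;0 0 0 0.09 1;0 0 0 0.09 1'; python3 -m crank '0 0 0 0.09 1;0 0 0 0.09 1;0 0 0 0.09 1;0 0 0 0.09 1;0 0 0 0.09 1;0 0 0 0.09 1;0 0 0 0.09 1;0 0 0 0.09 1;0 0 0 0.09 1;0 0 0 0.09 1'; python3 -m crank '0 0 0 0.09 1;0 0 0 0.09 1;0 0 0 0.09 1;0 0 0 0.09 1;0 0 0 0.09 1;0 0 0 0.09 1;0 0 0 0.09 1;0 0 0 0 1;0 0 0 0 1'; python3 h.py 0.42 0.27 0.27 0
python3 - <<'E'
from h import *
i,K,W=cam("wrist"); cv2.imwrite("pics/w1.png",i); np.savez("w1.npz",i=i,K=K,W=W)
E
```

```text
time: 1.15
ee_pos: [0.4204, 0.2695, 0.2708]
eef_rot: [0.367, 0.93, 0.0, 0.0]
ft_force: [-0.3, 0.1, -0.2]
width: 0.087
grip_force: 0.0
time: 2.15
ee_pos: [0.4196, 0.2707, 0.2703]
eef_rot: [0.882, 0.47, -0.0, 0.0]
ft_force: [-0.9, 0.3, 0.6]
width: 0.0873
grip_force: 0.0
time: 3.05
ee_pos: [0.4197, 0.2708, 0.2704]
eef_rot: [1.0, 0.0, -0.0, 0.0]
ft_force: [0.4, 0.8, 0.6]
width: 0.0873
grip_force: 0.0
t 3.0 yaw 0.0001 (turn -0.0) | dx 0.0015 dy 0.0041 dz 0.0022 | pos [0.4197 0.2708 0.2704] th 0.0 w 0.0873 F [0.4 0.8 0.6] g 0.0
```

View pics/w1.png

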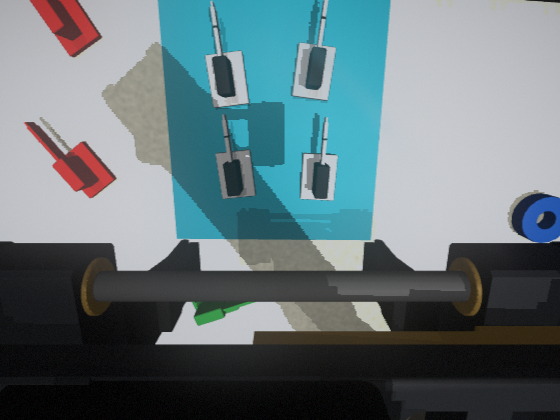

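Run:
```python
from h import *
d=np.load("w1.npz"); i=d["i"]
c=cv2.resize(i[0:215,195:355],None,fx=4,fy=4,interpolation=cv2.INTER_CUBIC)
c=np.hstack([c[:430],c[430:860,:640]]) if 0 else c
cv2.imwrite("pics/crop2.png",cv2.resize(cv2.convertScaleAbs(c,alpha=1.3),None,fx=.69,fy=.69,interpolation=cv2.INTER_AREA)); print(c.shape)
```

```text
(860, 640, 3)
```

View pics/crop2.png

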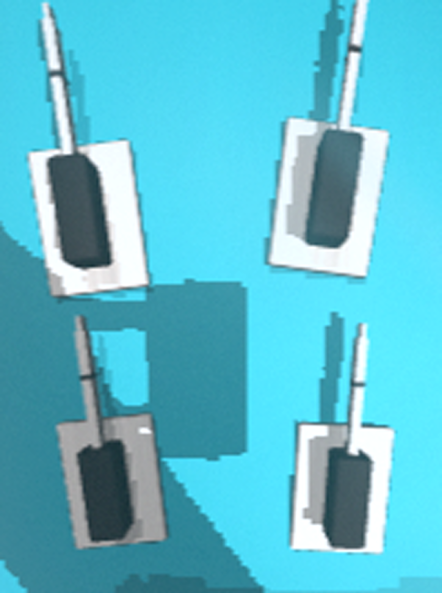

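The wrist image shows the four gauges clearly, with all four corners of each steel foot readable, such as A (29,153)–(150,285) and D (296,422)–(382,552) in the crop. I'll use those corners.

```bash
python3 - <<'E'
from h import *
d=np.load("w1.npz"); K,W=d["K"],d["W"]
f=lambda u,v,z: ray(K,W,(u+.5)/2.76+195-.5,(v+.5)/2.76-.5,z)[:2]
C={"A":[(29,153),(131,140),(150,285),(53,298)],"B":[(288,118),(388,130),(366,276),(269,265)],"C":[(58,423),(150,415),(167,539),(76,549)],"D":[(296,422),(393,428),(382,552),(291,550)]}
T={"A":(46,6),"C":(80,318),"D":(362,325)}
for k,c in C.items():
    p=np.array([f(*q,.012) for q in c]); m=p.mean(0); ax=(p[0]+p[1]-p[2]-p[3])/2; w=(p[0]+p[3]-p[1]-p[2])/2
    print(k,m.round(4),"len %.4f wid %.4f yaw %.1f %.1f"%(np.hypot(*ax),np.hypot(*w),np.degrees(np.arctan2(ax[1],ax[0])),np.degrees(np.arctan2(-w[0],w[1]))), end=" ")
    if k in T:
        t=f(*T[k],.042)-m; print("tip %.4f yaw %.1f"%(np.hypot(*t),np.degrees(np.arctan2(t[1],t[0]))),end="")
    print()
E
python3 h.py 0.42 0.22 0.10 0
```

```text
A [0.5381 0.3343] len 0.0593 wid 0.0437 yaw 6.6 7.0 tip 0.0736 yaw 7.2
B [0.5469 0.2318] len 0.0592 wid 0.0429 yaw -7.1 -6.2 
C [0.4235 0.3289] len 0.0591 wid 0.0431 yaw 5.9 5.7 tip 0.0737 yaw 5.4
D [0.4205 0.2225] len 0.0595 wid 0.0441 yaw -1.9 -2.4 tip 0.0738 yaw -2.7
t 3.1 yaw -0.0001 (turn 0.0) | dx 0.0014 dy 0.2542 dz 0.8523 | pos [0.4197 0.2708 0.2705] th -0.0 w 0.0870 F [-0.3 -0.3  0.7] g 0.0
```

```bash
python3 -m crank '0 0.12 0 0.027 1;0 0.12 0 0 1;0 0 0.23 0 1;0 0 0.23 0 1;0 0 0.23 0 1;0 0 0.23 0 1;0 0 0.2 0 1;0 0 0 0 1;0 0 0 0 1'; python3 h.py 0.4205 0.2225 0.017 -2.4
```

```text
time: 4.0
ee_pos: [0.4188, 0.2224, 0.0474]
eef_rot: [1.0, -0.023, -0.0, 0.0]
ft_force: [0.1, -0.0, 0.8]
width: 0.087
grip_force: 0.0
t 4.0 yaw -0.0028 (turn 0.3) | dx 0.0085 dy -0.0006 dz 0.1521 | pos [0.4188 0.2224 0.0474] th -2.7 w 0.0870 F [ 0.1 -0.   0.8] g 0.0
```

```bash
python3 -m crank '0 0 0.15 0 1;0 0 0 0 1;0 0 0 0 -1;0 0 0 0 -1;0 0 0 0 -1;0 0 0 0 -1;0 0 0 0 -1;0 0 0 0 -1;0 0 0 0 -1;0 0 0 0 -1' 40; python3 -m crank '0 0 -0.2 0 -1;0 0 -0.2 0 -1;0 0 -0.2 0 -1;0 0 0 0 -1;0 0 0 0 -1'; python3 h.py 0.565 0.05 0.137 -3.3
```

```text
time: 5.0
ee_pos: [0.4185, 0.2229, 0.0165]
eef_rot: [1.0, -0.023, -0.0, 0.0]
ft_force: [-0.1, -0.3, -0.1]
width: 0.0311
grip_force: 0.0
time: 5.5
ee_pos: [0.4189, 0.2232, 0.1371]
eef_rot: [1.0, -0.023, 0.001, -0.001]
ft_force: [-0.4, 0.9, -0.0]
width: 0.0009
grip_force: 0.0
t 5.5 yaw 0.0070 (turn -0.6) | dx 0.7793 dy 0.8226 dz 0.0005 | pos [0.4189 0.2232 0.1371] th -2.7 w 0.0009 F [-0.4  0.9 -0. ] g 0.0
```

The fingers had not closed when I lifted, so they missed the grip. I'll reopen and check where gauge D is.

```bash
python3 -m crank '0 0 -0.2 0 0;0 0 0 0 0;0 0 0 0 0;0 0 0 0 0;0 0 0 0 0;0 0 0 0 0;0 0 0 0 0;0 0 0 0 0' 40
python3 - <<'E'
from h import *
i,K,W=cam("wrist"); np.savez("w2.npz",i=i,K=K,W=W)
for p in [(.4205,.2225,.048),(.495,.22,.042)]: print(proj(K,W,p))
cv2.imwrite("pics/w2.png",cv2.resize(i[60:300,160:420],None,fx=2.3,fy=2.3,interpolation=cv2.INTER_CUBIC))
E
```

```text
time: 6.3
ee_pos: [0.4185, 0.2229, 0.1763]
eef_rot: [1.0, -0.023, -0.0, 0.0]
ft_force: [-0.2, -0.1, -0.5]
width: 0.0431
grip_force: 0.0
[280.51937479 199.2078822 ]
[279.38936608 113.84223361]
```

View pics/w2.png

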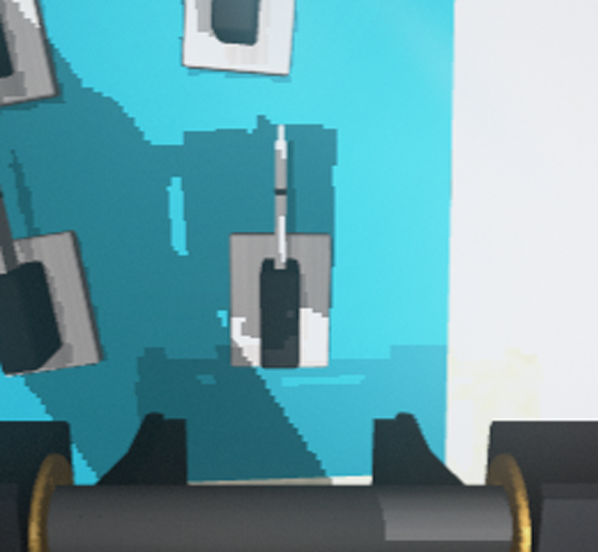

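Gauge D is upright and undisturbed, with the grip centre at (281.7,196) against a predicted (280.5,199). I'll descend and close fully before lifting.

```bash
python3 -m crank '0.01 0 0.2 0 0;0 0 0.2 0 0;0 0 0.2 0 0;0 0 0.197 0 0;0 0 0 0 -1;0 0 0 0 -1;0 0 0 0 -1;0 0 0 0 -1;0 0 0 0 -1;0 0 0 0 -1' 40; python3 -m crank '0 0 0 0 -1;0 0 -0.2 0 -1;0 0 -0.2 0 -1;0 0 -0.2 0 -1;0 0 0 0 -1;0 0 0 0 -1'; python3 h.py 0.565 0.05 0.137 -3.3
```

```text
time: 7.35
ee_pos: [0.4209, 0.2231, 0.0179]
eef_rot: [1.0, -0.023, 0.0, -0.0]
ft_force: [0.2, 0.2, -2.2]
width: 0.0424
grip_force: 39.9
time: 7.95
ee_pos: [0.4208, 0.2231, 0.1377]
eef_rot: [1.0, -0.023, 0.001, -0.001]
ft_force: [-0.4, -0.3, -2.5]
width: 0.0424
grip_force: 39.9
t 8.0 yaw 0.0070 (turn -0.6) | dx 0.7694 dy 0.8223 dz 0.0033 | pos [0.4208 0.2231 0.1377] th -2.7 w 0.0424 F [-0.4 -0.3 -2.5] g 39.9
```

Run:
```python
from h import *
i,K,W=cam("wrist"); np.savez("w3.npz",i=i,K=K,W=W)
cv2.imwrite("pics/w3.png",cv2.resize(i[60:330,130:430],None,fx=2,fy=2,interpolation=cv2.INTER_CUBIC))
```

```text
(no output)
```

View pics/w3.png

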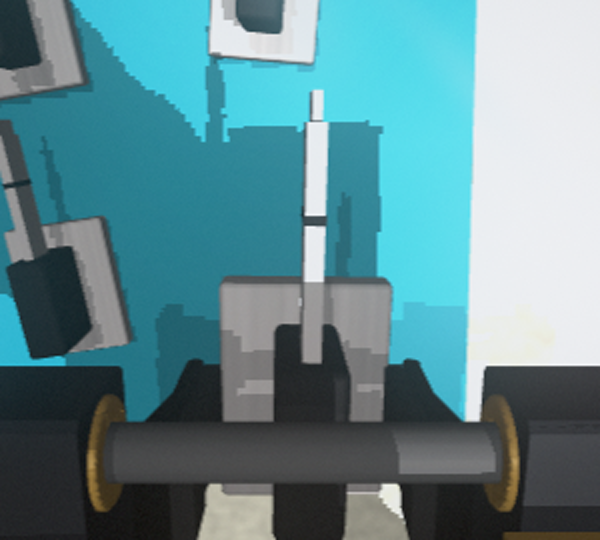

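The picture shows the gauge hanging by its foot: crop x 221–390 fills the jaws, while the grip block at 275–345 is free. The fast descent must have overshot. I'll set it back down gently and open wider.

```bash
python3 -m crank '0 0 0.2 0 -1;0 0 0.15 0 -1;0 0 0.15 0 -1;0 0 0.06 0 -1;0 0 0.02 0 -1;0 0 0 0 -1;0 0 0 0 -1'; python3 -m crank '0 0 0.02 0 -1;0 0 0 0 -1;0 0 0 0 -1'; python3 -m crank '0 0 0.02 0 -1;0 0 0 0 -1;0 0 0 0 -1'
```

```text
time: 8.7
ee_pos: [0.4213, 0.2233, 0.0222]
eef_rot: [1.0, -0.023, 0.001, -0.001]
ft_force: [0.2, 0.6, -1.8]
width: 0.0423
grip_force: 39.9
time: 9.0
ee_pos: [0.4207, 0.2229, 0.0175]
eef_rot: [1.0, -0.023, 0.0, -0.0]
ft_force: [0.3, -0.3, -1.3]
width: 0.0425
grip_force: 39.9
time: 9.3
ee_pos: [0.4205, 0.2228, 0.013]
eef_rot: [1.0, -0.023, -0.0, 0.0]
ft_force: [0.3, 0.7, -1.7]
width: 0.0422
grip_force: 39.9
```

```bash
python3 -m crank '0 0 0.01 0 -1;0 0 0 0 -1;0 0 0 0 -1'; python3 -m crank '0 0 0.01 0 -1;0 0 0 0 -1;0 0 0 0 -1';python3 -m crank '0 0 0.01 0 -1;0 0 0 0 -1;0 0 0 0 -1'
```

```text
time: 9.6
ee_pos: [0.4205, 0.2228, 0.0111]
eef_rot: [1.0, -0.023, -0.0, 0.0]
ft_force: [1.0, 0.1, -1.7]
width: 0.0423
grip_force: 39.9
time: 9.9
ee_pos: [0.4208, 0.2229, 0.01]
eef_rot: [1.0, -0.023, 0.0, -0.0]
ft_force: [-4.5, -1.7, 12.2]
width: 0.0425
grip_force: 40.0
time: 10.2
ee_pos: [0.4211, 0.2231, 0.0088]
eef_rot: [1.0, -0.023, 0.0, -0.0]
ft_force: [-7.8, -4.3, 23.6]
width: 0.0428
grip_force: 39.9
```

```bash
python3 -m crank '0 0 -0.01 0 -1;0 0 0 0 0.5;0 0 0 0 0.5;0 0 0 0 0.5;0 0 -0.06 0 0.5;0 0 0 0 0.5;0 0 0 0 0.5;0 0 0 0 -1;0 0 0 0 -1;0 0 0 0 -1' 40; python3 -m crank '0 0 0 0 -1;0 0 0 0 -1;0 0 0 0 -1;0 0 0 0 -1;0 0 0 0 -1;0 0 0 0 -1;0 0 0 0 -1'; python3 h.py .42 .2225 .137 -2.7
```

```text
time: 11.2
ee_pos: [0.4204, 0.2227, 0.021]
eef_rot: [1.0, -0.023, -0.0, 0.0]
ft_force: [-0.3, 0.9, -0.9]
width: 0.0487
grip_force: 0.0
time: 11.9
ee_pos: [0.4205, 0.2229, 0.0211]
eef_rot: [1.0, -0.023, -0.0, -0.0]
ft_force: [0.3, -0.2, -0.6]
width: 0.0157
grip_force: 39.9
t 11.9 yaw 0.0003 (turn -0.0) | dx -0.0026 dy 0.0019 dz -0.5794 | pos [0.4205 0.2229 0.0211] th -2.7 w 0.0157 F [ 0.3 -0.2 -0.6] g 39.9
```

The jaws read 15.7 mm, so they're on the 16 mm grip block. I'll lift and hover centred in front of the contactor to measure all the gaps.

```bash
python3 -m crank '0 0 -0.1 0 -1;0 0 -0.2 0 -1;0 0 -0.2 0 -1;0 0 -0.08 0 -1;0.11 0.2 0 0.007 -1;0.11 0.2 0 0 -1;0.11 0.2 0 0 -1;0.11 0.2 0 0 -1;0.06 0.2 0 0 -1;0 0.1 0 0 -1'; python3 -m crank '0 0 0 0 -1;0 0 0 0 -1;0 0 0 0 -1';python3 - <<'E'
from h import *
plan(.53,-.006,.137,-3.3)
i,K,W=cam("wrist"); np.savez("w4.npz",i=i,K=K,W=W)
cv2.imwrite("pics/w4.png",cv2.resize(i[:280,60:540],None,fx=1.66,fy=1.66,interpolation=cv2.INTER_CUBIC))
E
```

```text
time: 12.9
ee_pos: [0.5087, -0.0067, 0.137]
eef_rot: [1.0, -0.031, 0.0, 0.001]
ft_force: [-0.2, 1.0, -2.3]
width: 0.0161
grip_force: 40.0
time: 13.2
ee_pos: [0.508, -0.001, 0.137]
eef_rot: [1.0, -0.028, -0.0, -0.0]
ft_force: [0.1, 0.9, -1.3]
width: 0.0156
grip_force: 40.0
t 13.2 yaw 0.0011 (turn -0.1) | dx 0.1112 dy 0.0186 dz -0.0001 | pos [ 0.508 -0.001  0.137] th -3.2 w 0.0156 F [ 0.1  0.9 -1.3] g 40.0
```

View pics/w4.png

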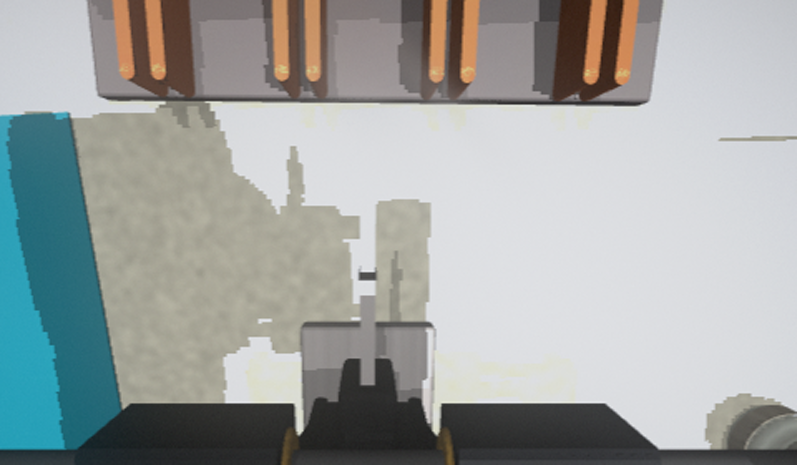

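The contactor's four bar pairs show nose ends at crop (126/158,80), (282/313,80), (437/469,82) and (591/623,84). The base front edge runs (98,98)–(645,105), and the held blade's scribed line is at (368,275).

Run:
```python
from h import *
d=np.load("w4.npz"); K,W=d["K"],d["W"]
g=lambda u,v,z: ray(K,W,(u+.5)/1.66+60-.5,(v+.5)/1.66-.5,z)
f=lambda u,v,z: g(u,v,z)[:2]
N=[(126,158,80),(282,313,80),(437,469,82),(591,623,84)]
th=np.radians(-3.3)
P=np.array([(f(a,v,.052)+f(b,v,.052))/2 for a,b,v in N]); print(P.round(4),[np.hypot(*(f(a,v,.052)-f(b,v,.052))).round(4) for a,b,v in N])
print("pitch",np.linalg.norm(np.diff(P,axis=0),axis=1).round(4)); dv=P[0]-P[3]; print("yaw",np.degrees(np.arctan2(-dv[0],dv[1])))
# gap top direction
for (a,b,v),(c,e) in zip(N[:3],[(121,151),(279,309),(440,473)]): q=(f(c,3,.052)+f(e,3,.052))/2; m=(f(a,v,.052)+f(b,v,.052))/2; print("axis yaw",np.degrees(np.arctan2(*(q-m)[::-1])))
a,b=f(98,98,.006),f(645,105,.006); print("edge",a.round(4),b.round(4),np.degrees(np.arctan2(-(a-b)[0],(a-b)[1])),np.linalg.norm(a-b))
M=P.mean(0); print("origin est",M)
# blade in tool frame
s=read_state(); Rt=R.from_quat(s["eef_rot"]).as_matrix(); p=s["ee_pos"]
for uv,z in [((368,275),.158),((367,385),.158),((368,323),.13)]: print("tool",(Rt.T@(g(*uv,z)-p)).round(4))
```

```text
[[ 0.632   0.0848]
 [ 0.6284  0.0205]
 [ 0.6241 -0.0437]
 [ 0.6198 -0.1075]] [np.float64(0.0133), np.float64(0.0128), np.float64(0.0133), np.float64(0.0133)]
pitch [0.0644 0.0644 0.0639]
yaw -3.6464060810918673
axis yaw -4.492787654420699
axis yaw -2.255164976090041
axis yaw -3.605982670005167
edge [0.6351 0.1248] [ 0.6168 -0.1458] -3.870347603603883 0.2712494975394285
origin est [ 0.62607362 -0.01147017]
tool [ 0.0522  0.0011 -0.021 ]
tool [ 0.0223  0.0008 -0.021 ]
tool [0.0334 0.0011 0.007 ]
```

```bash
python3 h.py .5373 .0917 .137 -3.6
```

```text
t 13.2 yaw 0.0046 (turn -0.4) | dx 0.1169 dy -0.4715 dz 0.0001 | pos [ 0.508  -0.0009  0.137 ] th -3.2 w 0.0155 F [-0.  -0.3 -2.3] g 40.0
```

```bash
python3 -m crank '0.04 -0.16 0 0.004 -1;0.04 -0.16 0 0 -1;0.037 -0.15 0 0 -1;0 0 0.15 0 -1;0 0 0.15 0 -1;0 0 0.15 0 -1;0 0 0.08 0 -1;0 0 0.03 0 -1;0 0 0 0 -1;0 0 0 0 -1';python3 - <<'E'
from h import *
plan(.5373,.0917,.0201,-3.6)
i,K,W=cam("wrist"); np.savez("w5.npz",i=i,K=K,W=W)
cv2.imwrite("pics/w5.png",cv2.resize(i[:250,180:380],None,fx=2.4,fy=2.4,interpolation=cv2.INTER_CUBIC))
E
```

```text
time: 14.25
ee_pos: [0.538, 0.0906, 0.0261]
eef_rot: [0.999, -0.032, 0.001, -0.0]
ft_force: [-0.7, -0.1, -1.1]
width: 0.0157
grip_force: 40.0
t 14.2 yaw -0.0003 (turn 0.0) | dx -0.0037 dy -0.0054 dz 0.0301 | pos [0.538  0.0906 0.0261] th -3.6 w 0.0157 F [-0.7 -0.1 -1.1] g 40.0
```

View pics/w5.png

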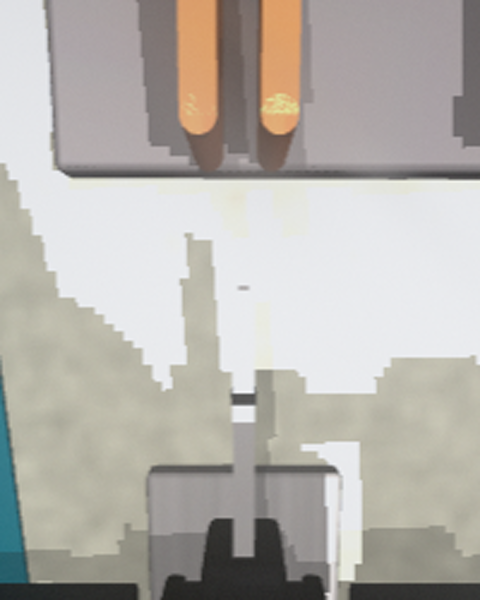

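The blade sits at crop column about 243.5 (scribe at v=400), and the gap centre is about 239 at the noses (v=130). I'll work out the lateral error in tool axes.

Run:
```python
from h import *
d=np.load("w5.npz"); K,W=d["K"],d["W"]
s=read_state(); Rt=R.from_quat(s["eef_rot"]).as_matrix(); p=s["ee_pos"]
g=lambda u,v,z: (Rt.T@(ray(K,W,(u+.5)/2.4+180-.5,(v+.5)/2.4-.5,z)-p)).round(4)
for n,uv,z in [("scribe",(243.5,400),.047),("bladebase",(244,550),.047),("foot",(244,466),.017),("L nose",(198,133),.052),("R nose",(280.5,133),.052),("L back",(197,3),.052),("R back",(282,3),.052)]: print(n,g(*uv,z))
```

```text
scribe [ 0.0517  0.0008 -0.0206]
bladebase [ 0.0235  0.0009 -0.0206]
foot [0.033  0.0009 0.0094]
L nose [ 0.0947 -0.0065 -0.0255]
R nose [ 0.0947  0.0066 -0.0255]
L back [ 0.113  -0.0063 -0.0255]
R back [ 0.113   0.0066 -0.0255]
```

```bash
python3 -m crank '0 -0.004 0.029 0 -1;0 0 0 0 -1;0.04 0 0 0 -1;0.04 0 0 0 -1;0.04 0 0 0 -1;0 0 0 0 -1;0 0 0 0 -1'; python3 -m crank '0.03 0 0 0 -1;0.03 0 0 0 -1;0.035 0 0 0 -1;0 0 0 0 -1;0 0 0 0 -1;0 0 0 0 -1'; python3 h.py .5803 .089 .02 -3.6
```

```text
time: 15.0
ee_pos: [0.5623, 0.0891, 0.0196]
eef_rot: [0.999, -0.032, 0.001, -0.0]
ft_force: [1.5, 0.0, 1.4]
width: 0.0155
grip_force: 40.0
time: 15.6
ee_pos: [0.5804, 0.0883, 0.0196]
eef_rot: [0.999, -0.032, 0.0, -0.0]
ft_force: [-0.6, 0.6, 3.7]
width: 0.0158
grip_force: 40.0
t 15.6 yaw -0.0007 (turn 0.1) | dx -0.0008 dy -0.0037 dz -0.0021 | pos [0.5804 0.0883 0.0196] th -3.7 w 0.0158 F [-0.6  0.6  3.7] g 40.0
```

```bash
python3 -m crank '0 0 0 0 -0.1;0 0 0 0 -0.1;0 0 0 0 -0.1;0 0 0 0 -0.1;0 0 0 0 -0.1;0 0 -0.1 0 -0.1;0 0 -0.2 0 0.2;0 0 -0.2 0 0.2;0 0 -0.2 0.034 0.2;0 0 0 0 0.2'; python3 h.py .5465 .2318 .021 -6.7
```

```text
time: 16.6
ee_pos: [0.5833, 0.0883, 0.1652]
eef_rot: [0.998, -0.06, 0.004, -0.002]
ft_force: [0.4, -0.5, -1.0]
width: 0.0514
grip_force: 0.0
t 16.6 yaw -0.0016 (turn 0.1) | dx -0.2663 dy -0.6910 dz 0.7209 | pos [0.5833 0.0883 0.1652] th -6.8 w 0.0514 F [ 0.4 -0.5 -1. ] g 0.0
```

```bash
python3 -m crank '-0.065 -0.17 0 0 0.2;-0.065 -0.17 0 0 0.2;-0.065 -0.17 0 0 0.2;-0.071 -0.18 0 0 0.2;0 0 0.2 0 0.2;0 0 0.2 0 0.2;0 0 0.15 0 0.2;0 0 0.1 0 0.2;0 0 0.03 0 0.2;0 0 0 0 0.2'; python3 h.py .5465 .2318 .021 -6.7
python3 - <<'E'
from h import *
i,K,W=cam("wrist"); np.savez("w6.npz",i=i,K=K,W=W)
cv2.imwrite("pics/w6.png",cv2.resize(i[:300,150:430],None,fx=2,fy=2,interpolation=cv2.INTER_CUBIC))
E
```

```text
time: 17.6
ee_pos: [0.5432, 0.231, 0.0227]
eef_rot: [0.998, -0.059, -0.001, 0.0]
ft_force: [-0.1, -0.3, 0.6]
width: 0.0522
grip_force: 0.0
t 17.6 yaw -0.0003 (turn 0.0) | dx 0.0161 dy -0.0057 dz 0.0084 | pos [0.5432 0.231  0.0227] th -6.7 w 0.0522 F [-0.1 -0.3  0.6] g 0.0
```

View pics/w6.png

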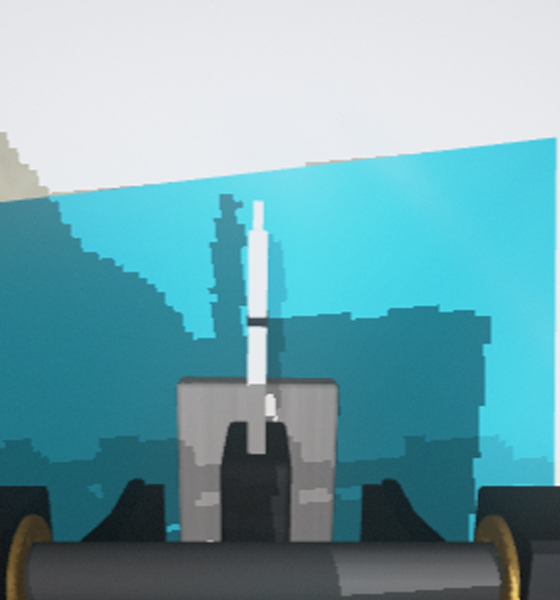

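Gauge B is centred between the fingers and aligned, with its scribe at crop (257,322). I'll close and lift.

```bash
python3 -m crank '0.016 -0.006 0.008 0 0.2;0 0 0 0 -1;0 0 0 0 -1;0 0 0 0 -1;0 0 0 0 -1;0 0 0 0 -1;0 0 0 0 -1;0 0 0 0 -1;0 0 0 0 -1;0 0 0 0 -1' 40; python3 -m crank '0 0 0 0 -1;0 0 0 0 -1;0 0 -0.1 0 -1;0 0 -0.2 0 -1;0 0 -0.2 0 -1;0 0 -0.1 -0.034 -1;0 0 0 0 -1;0 0 0 0 -1;0 0 0 0 -1'; python3 h.py .5333 .0283 .026 -3.6
```

```text
time: 18.65
ee_pos: [0.5469, 0.2322, 0.0218]
eef_rot: [0.998, -0.059, -0.0, -0.0]
ft_force: [0.4, 0.7, 1.9]
width: 0.016
grip_force: 40.0
time: 19.55
ee_pos: [0.546, 0.2317, 0.1399]
eef_rot: [0.999, -0.032, -0.001, 0.001]
ft_force: [-1.1, -1.2, -2.2]
width: 0.0155
grip_force: 40.0
t 19.6 yaw -0.0013 (turn 0.1) | dx 0.0006 dy 1.0189 dz 0.5694 | pos [0.546  0.2317 0.1399] th -3.7 w 0.0155 F [-1.1 -1.2 -2.2] g 40.0
```

```bash
python3 -m crank '0 0.2 0 0 -1;0 0.2 0 0 -1;0 0.2 0 0 -1;0 0.2 0 0 -1;0 0.15 0 0 -1;0 0.07 0 0 -1;0 0 0 0 -1;0 0 0 0 -1'; python3 h.py .5337 .0275 .026 -3.6
```

```text
time: 20.35
ee_pos: [0.5337, 0.03, 0.1411]
eef_rot: [1.0, -0.032, -0.001, -0.0]
ft_force: [0.0, 1.1, -1.7]
width: 0.0158
grip_force: 40.0
t 20.4 yaw -0.0001 (turn 0.0) | dx 0.0008 dy 0.0125 dz 0.5753 | pos [0.5337 0.03   0.1411] th -3.6 w 0.0158 F [ 0.   1.1 -1.7] g 40.0
```

```bash
python3 -m crank '0 0 0.2 0 -1;0 0 0.2 0 -1;0 0 0.12 0 -1;0 0 0.05 0 -1;0 0 0 0 -1;0 0 0 0 -1;0 0 0 0 -1'; python3 h.py .5337 .0275 .02 -3.6
```

```text
time: 21.05
ee_pos: [0.5351, 0.0291, 0.0292]
eef_rot: [0.999, -0.032, 0.001, -0.0]
ft_force: [-0.5, 0.3, -1.3]
width: 0.0155
grip_force: 40.0
t 21.1 yaw -0.0005 (turn 0.0) | dx -0.0064 dy 0.0084 dz 0.0462 | pos [0.5351 0.0291 0.0292] th -3.6 w 0.0155 F [-0.5  0.3 -1.3] g 40.0
```

```bash
python3 -m crank '-0.006 0.008 0.03 0 -1;0 0 0.015 0 -1;0 0 0 0 -1;0 0 0 0 -1;0 0 0 0 -1'; python3 h.py .5337 .0275 .02 -3.6
cat >> h.py <<'E'
def align(z=.052):
    "orange bars nearest the blade: lateral centre (tool y) and nose x, wrist view"
    s=read_state(); Rt=R.from_quat(s["eef_rot"]).as_matrix(); p=s["ee_pos"]
    i,K,W=cam("wrist"); h=cv2.cvtColor(i,cv2.COLOR_BGR2HSV); m=((h[...,0]>5)&(h[...,0]<25)&(h[...,1]>100)&(h[...,2]>150)).astype(np.uint8)
    n,l,st,c=cv2.connectedComponentsWithStats(m)
    for k in range(1,n):
        if st[k][4]<60: continue
        x,y,w,hh,a=st[k]; r=y+hh//3; cols=np.where(l[r]==k)[0]; q=Rt.T@(ray(K,W,cols.mean(),r,z)-p); e=Rt.T@(ray(K,W,x+w/2,y+hh-.5,z)-p)
        print("bar y %.4f at x %.4f, nose x %.4f, w %d"%(q[1],q[0],e[0],len(cols)))
    return i,K,W
E
python3 -c "
from h import *
align()"
```

```text
time: 21.55
ee_pos: [0.5328, 0.027, 0.0197]
eef_rot: [0.999, -0.032, 0.0, -0.0]
ft_force: [-4.6, 0.6, 11.3]
width: 0.0154
grip_force: 40.0
t 21.6 yaw -0.0010 (turn 0.1) | dx 0.0042 dy -0.0029 dz -0.0016 | pos [0.5328 0.027  0.0197] th -3.7 w 0.0154 F [-4.6  0.6 11.3] g 40.0
bar y -0.0701 at x 0.1064, nose x 0.0956, w 17
bar y -0.0572 at x 0.1064, nose x 0.0956, w 18
bar y -0.0062 at x 0.1064, nose x 0.0956, w 17
bar y 0.0066 at x 0.1064, nose x 0.0956, w 18
bar y 0.0575 at x 0.1064, nose x 0.0956, w 17
bar y 0.0704 at x 0.1064, nose x 0.0956, w 18
```

```bash
python3 -m crank '0 -0.003 -0.005 0 -1;0 0 0 0 -1;0.04 0 0 0 -1;0.04 0 0 0 -1;0.04 0 0 0 -1;0.04 0 0 0 -1;0.04 0 0 0 -1;0.02 0 0 0 -1;0 0 0 0 -1;0 0 0 0 -1'; python3 h.py .5766 .0248 .02 -3.6
```

```text
time: 22.6
ee_pos: [0.5773, 0.0247, 0.0197]
eef_rot: [0.999, -0.032, 0.001, 0.0]
ft_force: [0.5, 0.4, 0.3]
width: 0.0157
grip_force: 40.0
t 22.6 yaw -0.0008 (turn 0.1) | dx -0.0034 dy -0.0003 dz -0.0013 | pos [0.5773 0.0247 0.0197] th -3.7 w 0.0157 F [0.5 0.4 0.3] g 40.0
```

```bash
python3 -m crank '0 0 0 0 -0.1;0 0 0 0 -0.1;0 0 0 0 -0.1;0 0 0 0 -0.1;0 0 0 0 -0.1;0 0 -0.1 0 -0.1;0 0 -0.2 0 0.2;0 0 -0.2 -0.058 0.2;0 0 -0.2 -0.058 0.2;0 0 0 0 0.2'; python3 h.py .5377 .3343 .021 6.8
```

```text
time: 23.6
ee_pos: [0.5795, 0.0248, 0.1655]
eef_rot: [0.998, 0.06, 0.004, -0.001]
ft_force: [0.1, -0.0, 0.3]
width: 0.0515
grip_force: 0.0
t 23.6 yaw 0.0013 (turn -0.1) | dx -0.0244 dy -1.5612 dz 0.7227 | pos [0.5795 0.0248 0.1655] th 6.9 w 0.0515 F [ 0.1 -0.   0.3] g 0.0
```

```bash
python3 -m crank '0 -0.2 0 0 0.2;0 -0.22 0 0 0.2;0 -0.22 0 0 0.2;0 -0.22 0 0 0.2;0 -0.22 0 0 0.2;-0.012 -0.22 0 0 0.2;0 -0.18 0 0 0.2;0 -0.08 0 0 0.2;0 0 0.1 0 0.2;0 0 0 0 0.2'; python3 h.py .5377 .3343 .021 6.8; python3 -m crank '0 0 0.2 0 0.2;0 0 0.15 0 0.2;0 0 0.12 0 0.2;0 0 0.1 0 0.2;0 0 0.03 0 0.2;0 0 0 0 0.2;0 0 0 0 0.2;0 0 0 0 0.2'; python3 h.py .5377 .3343 .021 6.8
```

```text
time: 24.6
ee_pos: [0.5362, 0.3333, 0.137]
eef_rot: [0.998, 0.059, -0.002, 0.001]
ft_force: [0.2, -0.7, -0.7]
width: 0.0522
grip_force: 0.0
t 24.6 yaw -0.0004 (turn 0.0) | dx 0.0081 dy -0.0042 dz 0.5801 | pos [0.5362 0.3333 0.137 ] th 6.8 w 0.0522 F [ 0.2 -0.7 -0.7] g 0.0
time: 25.4
ee_pos: [0.5382, 0.3347, 0.0213]
eef_rot: [0.998, 0.059, 0.001, -0.001]
ft_force: [0.4, -0.5, -0.6]
width: 0.0522
grip_force: 0.0
t 25.4 yaw -0.0005 (turn 0.0) | dx -0.0029 dy 0.0016 dz 0.0014 | pos [0.5382 0.3347 0.0213] th 6.8 w 0.0522 F [ 0.4 -0.5 -0.6] g 0.0
```

```bash
python3 -m crank '0 0 0 0 -1;0 0 0 0 -1;0 0 0 0 -1;0 0 0 0 -1;0 0 0 0 -1;0 0 0 0 -1;0 0 0 0 -1;0 0 0 0 -1;0 0 0 0 -1;0 0 0 0 -1' 40; python3 -m crank '0 0 0 0 -1;0 0 -0.1 0 -1;0 0 -0.2 0 -1;0 0 -0.2 0.058 -1;0 0 -0.1 0.058 -1;0 0 0 0 -1;0 0 0 0 -1;0 0 0 0 -1'; python3 h.py .5297 -.0364 .03 -3.6;python3 -c "
from h import *
i,K,W=cam('wrist');np.savez('w7.npz',i=i,K=K,W=W)"
```

```text
time: 26.4
ee_pos: [0.5373, 0.3345, 0.0198]
eef_rot: [0.998, 0.059, 0.0, -0.0]
ft_force: [0.0, 1.6, 0.5]
width: 0.0157
grip_force: 40.0
time: 27.2
ee_pos: [0.5364, 0.3338, 0.1377]
eef_rot: [1.0, -0.031, -0.001, 0.001]
ft_force: [0.3, 0.6, -1.5]
width: 0.0161
grip_force: 40.0
t 27.2 yaw 0.0004 (turn -0.0) | dx 0.0827 dy 1.8493 dz 0.5387 | pos [0.5364 0.3338 0.1377] th -3.6 w 0.0161 F [ 0.3  0.6 -1.5] g 40.0
```

```bash
python3 -m crank '0.01 0.2 0 0 -1;0.01 0.22 0 0 -1;0.01 0.22 0 0 -1;0.01 0.22 0 0 -1;0.01 0.22 0 0 -1;0.01 0.22 0 0 -1;0.01 0.22 0 0 -1;0.01 0.2 0 0 -1;0 0.13 0 0 -1;0 0 0 0 -1'; python3 -m crank '0 0 0.1 0 -1;0 0 0.2 0 -1;0 0 0.12 0 -1;0 0 0.08 0 -1;0 0 0.02 0 -1;0 0 0 0 -1;0 0 0 0 -1;0 0 0 0 -1';  python3 h.py .5297 -.0364 .0185 -3.6; python3 -c "
from h import *
align()"
```

```text
time: 28.25
ee_pos: [0.5286, -0.0408, 0.1389]
eef_rot: [0.999, -0.035, -0.001, 0.001]
ft_force: [-0.0, 0.8, -1.1]
width: 0.0156
grip_force: 40.0
time: 29.05
ee_pos: [0.5303, -0.0357, 0.0366]
eef_rot: [0.999, -0.032, 0.001, -0.0]
ft_force: [-0.3, -0.5, -1.6]
width: 0.0152
grip_force: 40.0
t 29.1 yaw -0.0005 (turn 0.0) | dx -0.0030 dy 0.0035 dz 0.0907 | pos [ 0.5303 -0.0357  0.0366] th -3.6 w 0.0152 F [-0.3 -0.5 -1.6] g 40.0
bar y -0.0685 at x 0.1093, nose x 0.0940, w 15
bar y -0.0557 at x 0.1093, nose x 0.0940, w 15
bar y -0.0048 at x 0.1108, nose x 0.0981, w 15
bar y 0.0080 at x 0.1093, nose x 0.0940, w 15
bar y 0.0588 at x 0.1093, nose x 0.0940, w 15
bar y 0.0716 at x 0.1093, nose x 0.0940, w 15
bar y -0.0050 at x 0.0961, nose x 0.0940, w 13
```

```bash
python3 -m crank '0 0.004 0.05 0 -1;0 0 0.038 0 -1;0 0 0 0 -1;0 0 0 0 -1;0.04 0 0 0 -1;0.04 0 0 0 -1;0.04 0 0 0 -1;0 0 0 0 -1;0 0 0 0 -1'; python3 h.py .5718 -.0391 .0185 -3.6
```

```text
time: 30.0
ee_pos: [0.5536, -0.0384, 0.0179]
eef_rot: [0.999, -0.032, -0.0, 0.0]
ft_force: [-0.5, -0.0, -1.5]
width: 0.0154
grip_force: 40.0
t 30.0 yaw -0.0007 (turn 0.1) | dx 0.0909 dy -0.0020 dz -0.0029 | pos [ 0.5536 -0.0384  0.0179] th -3.7 w 0.0154 F [-0.5 -0.  -1.5] g 40.0
```

```bash
python3 -m crank '0.04 0 0 0 -1;0.04 0 0 0 -1;0.01 0 0.003 0 -1;0 0 0 0 -1;0 0 0 0 -1;0 0 0 0 -1'; python3 h.py .5718 -.0391 .0185 -3.6; python3 -m crank '0 0 0 0 -0.1;0 0 0 0 -0.1;0 0 0 0 -0.1;0 0 0 0 -0.1;0 0 0 0 -0.1;0 0 -0.1 0 -0.1;0 0 -0.2 0 0.2;0 0 -0.2 -0.052 0.2;0 0 -0.2 -0.05 0.2;0 0 0 0 0.2'; python3 h.py .4235 .3289 .021 5.7
```

```text
time: 30.6
ee_pos: [0.5713, -0.0394, 0.0175]
eef_rot: [0.999, -0.032, -0.0, -0.0]
ft_force: [0.6, -0.7, -1.7]
width: 0.0159
grip_force: 40.0
t 30.6 yaw -0.0007 (turn 0.1) | dx 0.0024 dy -0.0016 dz -0.0051 | pos [ 0.5713 -0.0394  0.0175] th -3.7 w 0.0159 F [ 0.6 -0.7 -1.7] g 40.0
time: 31.6
ee_pos: [0.5745, -0.0397, 0.1633]
eef_rot: [0.999, 0.049, 0.004, -0.0]
ft_force: [0.4, 0.4, 0.1]
width: 0.0518
grip_force: 0.0
t 31.6 yaw -0.0007 (turn 0.1) | dx -0.5682 dy -1.9089 dz 0.7113 | pos [ 0.5745 -0.0397  0.1633] th 5.6 w 0.0518 F [0.4 0.4 0.1] g 0.0
```

```bash
python3 -m crank '-0.056 -0.19 0 0 0.2;-0.056 -0.19 0 0 0.2;-0.056 -0.19 0 0 0.2;-0.056 -0.19 0 0 0.2;-0.056 -0.19 0 0 0.2;-0.056 -0.19 0 0 0.2;-0.056 -0.19 0 0 0.2;-0.056 -0.19 0 0 0.2;-0.056 -0.19 0 0 0.2;-0.052 -0.19 0 0 0.2'; python3 -m crank '0 0 0.15 0 0.2;0 0 0.2 0 0.2;0 0 0.1 0 0.2;0 0 0 0 0.2;0 0 0 0 0.2;0 0 0 0 0.2'
python3 - <<'E'
from h import *
plan(.4235,.3289,.021,5.7)
i,K,W=cam("wrist"); np.savez("w8.npz",i=i,K=K,W=W)
cv2.imwrite("pics/w8.png",i[:300])
E
```

```text
time: 32.6
ee_pos: [0.4233, 0.3295, 0.1571]
eef_rot: [0.999, 0.048, -0.0, -0.0]
ft_force: [0.2, 0.6, -0.3]
width: 0.0524
grip_force: 0.0
time: 33.2
ee_pos: [0.4251, 0.3288, 0.069]
eef_rot: [0.999, 0.048, 0.001, -0.001]
ft_force: [0.6, 1.0, 0.1]
width: 0.0521
grip_force: 0.0
t 33.2 yaw -0.0023 (turn 0.2) | dx -0.0080 dy -0.0015 dz 0.2399 | pos [0.4251 0.3288 0.069 ] th 5.5 w 0.0521 F [0.6 1.  0.1] g 0.0
```

View pics/w8.png

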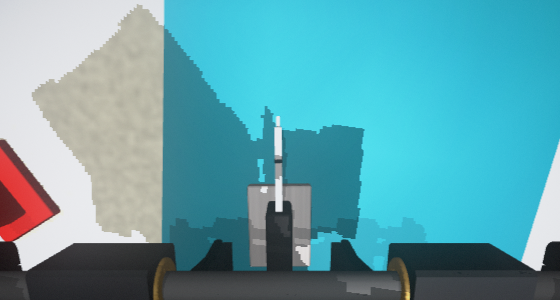

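Gauge C is centred under the fingers, with its blade at column 278 and its scribe at (278,160). I'll descend and grasp it.

```bash
python3 -m crank '-0.006 0 0.12 0 0.2;0 0 0.08 0 0.2;0 0 0.035 0 0.2;0 0 0 0 0.2;0 0 0 0 0.2;0 0 0 0 -1;0 0 0 0 -1;0 0 0 0 -1;0 0 0 0 -1;0 0 0 0 -1' 40; python3 -m crank '0 0 0 0 -1;0 0 0 0 -1;0 0 0 0 -1;0 0 0 0 -1;0 0 0 0 -1;0 0 0 0 -1'; python3 h.py .5257 -.1003 .021 -3.6;  python3 -m crank '0 0 -0.1 0 -1;0 0 -0.2 0 -1;0 0 -0.2 0.052 -1;0 0 -0.1 0.05 -1;0 0 0 0 -1;0 0 0 0 -1;0 0 0 0 -1'; python3 h.py .5257 -.1003 .03 -3.6
```

```text
time: 34.25
ee_pos: [0.4232, 0.3281, 0.0206]
eef_rot: [0.999, 0.048, 0.0, -0.0]
ft_force: [-0.0, 1.1, -0.0]
width: 0.0202
grip_force: 0.0
time: 34.85
ee_pos: [0.4232, 0.3283, 0.0207]
eef_rot: [0.999, 0.048, 0.0, -0.0]
ft_force: [-0.6, 0.7, 1.8]
width: 0.0157
grip_force: 40.0
t 34.9 yaw 0.1014 (turn -9.1) | dx 0.6462 dy 2.1066 dz -0.0017 | pos [0.4232 0.3283 0.0207] th 5.5 w 0.0157 F [-0.6  0.7  1.8] g 40.0
time: 35.55
ee_pos: [0.4223, 0.3272, 0.1387]
eef_rot: [1.0, -0.031, -0.001, 0.001]
ft_force: [-1.4, -0.1, -1.6]
width: 0.0158
grip_force: 40.0
t 35.5 yaw 0.0002 (turn -0.0) | dx 0.6504 dy 2.1010 dz 0.5434 | pos [0.4223 0.3272 0.1387] th -3.6 w 0.0158 F [-1.4 -0.1 -1.6] g 40.0
```

```bash
python3 -m crank '0.065 0.2 0 0 -1;0.065 0.22 0 0 -1;0.065 0.22 0 0 -1;0.065 0.22 0 0 -1;0.065 0.22 0 0 -1;0.065 0.22 0 0 -1;0.065 0.22 0 0 -1;0.065 0.22 0 0 -1;0.065 0.22 0 0 -1;0.065 0.14 0 0 -1'; python3 -m crank '0 0 0 0 -1;0 0 0 0 -1;0 0 0 0 -1'; python3 h.py .5257 -.1003 .03 -3.6;python3 -c "
from h import *
i,K,W=align()
cv2.imwrite('pics/w9.png',i); np.savez('w9.npz',i=i,K=K,W=W)"
```

```text
time: 36.55
ee_pos: [0.5249, -0.1033, 0.1393]
eef_rot: [0.999, -0.033, -0.001, 0.001]
ft_force: [-0.2, 0.5, -1.3]
width: 0.0154
grip_force: 40.0
time: 36.85
ee_pos: [0.5254, -0.0982, 0.1395]
eef_rot: [1.0, -0.031, -0.001, -0.0]
ft_force: [0.2, 0.1, -1.8]
width: 0.0158
grip_force: 40.0
t 36.9 yaw 0.0004 (turn -0.0) | dx 0.0022 dy 0.0105 dz 0.5476 | pos [ 0.5254 -0.0982  0.1395] th -3.6 w 0.0158 F [ 0.2  0.1 -1.8] g 40.0
bar y -0.1819 at x 0.1258, nose x 0.0957, w 9
bar y -0.1309 at x 0.1258, nose x 0.0957, w 9
bar y -0.1181 at x 0.1258, nose x 0.0957, w 10
bar y -0.0672 at x 0.1258, nose x 0.0951, w 8
bar y -0.0544 at x 0.1258, nose x 0.0951, w 9
bar y -0.0034 at x 0.1252, nose x 0.0951, w 9
bar y 0.0093 at x 0.1252, nose x 0.0951, w 8
bar y -0.1935 at x 0.1189, nose x 0.0957, w 4
```

View pics/w9.png

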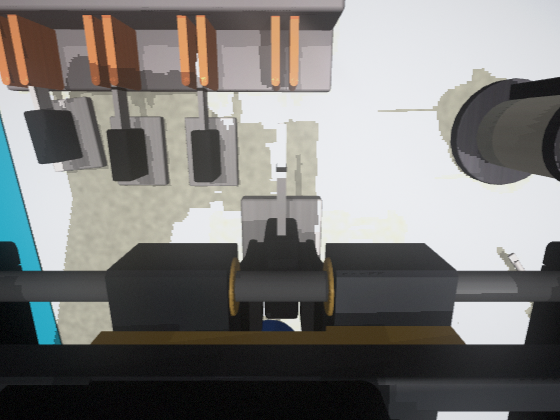

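The three inserted gauges are in view. The gap-2 and gap-3 feet start at v≈117, but the gap-1 gauge's foot starts at v≈96 and is turned, so it may have been knocked. I'll measure it.

Run:
```python
from h import *
d=np.load("w9.npz"); K,W=d["K"],d["W"]
O=np.array([.6261,-.0112]); t=np.radians(-3.6); Rc=np.array([[np.cos(t),-np.sin(t)],[np.sin(t),np.cos(t)]])
g=lambda u,v,z: (Rc.T@(ray(K,W,u,v,z)[:2]-O)).round(4)
for n,uv,z in [("g3 FL",(188,118),.01),("g3 FR",(237,118),.01),("g3 BL",(188,186),.01),("g3 BR",(238,184),.01),("g2 FR",(163,117),.01),("g2 BR",(164,185),.01),("g2 BL",(109,185),.01),("g1 FR",(91,96),.01),("g1 BR",(104,166),.01),("g1 BL",(61,170),.01),("edge",(327,90),.006)]: print(n,g(*uv,z))
cv2.imwrite("pics/c9.png",cv2.resize(d["i"][40:200,0:260],None,fx=3,fy=3,interpolation=cv2.INTER_CUBIC))
i,K,W=cam("top"); np.savez("t2.npz",i=i,K=K,W=W); print(proj(K,W,[.58,.05,.03]))
```

```text
g3 FL [-0.0223 -0.0142]
g3 FR [-0.0222 -0.0561]
g3 BL [-0.0814 -0.0099]
g3 BR [-0.0795 -0.055 ]
g2 FR [-0.0215  0.0071]
g2 BR [-0.0805  0.0117]
g2 BL [-0.0805  0.0613]
g1 FR [-0.0045  0.066 ]
g1 BR [-0.0634  0.0634]
g1 BL [-0.067   0.1022]
edge [ 0.0007 -0.1327]
[282.63108615 179.62442836]
```

View pics/c9.png

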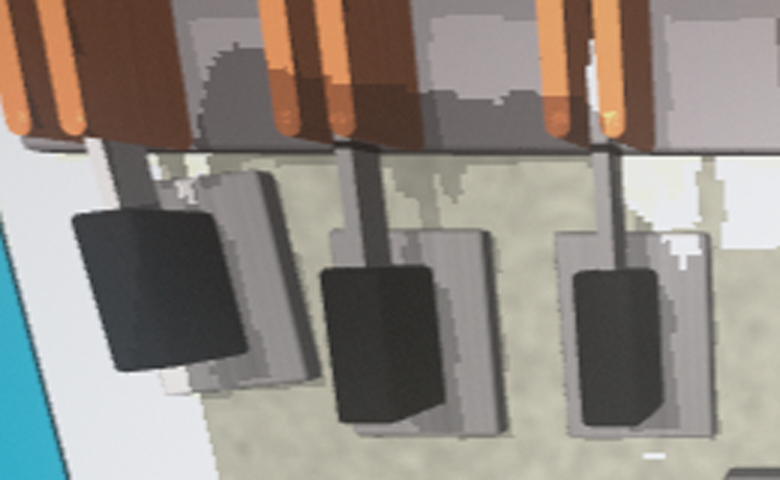

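In the crop, the gap-1 gauge was knocked forward and sideways: its blade enters right of where it should, at about (95,145). I'll locate the blade from its top edge.

Run:
```python
from h import *
d=np.load("w9.npz"); K,W=d["K"],d["W"]
O=np.array([.6261,-.0112]); t=np.radians(-3.6); Rc=np.array([[np.cos(t),-np.sin(t)],[np.sin(t),np.cos(t)]])
g=lambda u,v,z: (Rc.T@(ray(K,W,(u+.5)/3-.5,(v+.5)/3+40-.5,z)[:2]-O)).round(4)
print("blade top edge L, R near nose / near grip", g(88,140,.04),g(101,140,.04),g(103,208,.04),g(120,208,.04))
print("gap2 ref", g(338,150,.04),g(351,150,.04),g(352,265,.04),g(362,265,.04))
print("gap3 ref", g(594,150,.04),g(608,150,.04),g(598,266,.04),g(612,266,.04))
print("grip1 top FL FR BL BR", *[g(*p,.046) for p in [(75,216),(208,210),(118,370),(244,352)]])
print("grip1 z46/10 front corners; grip2 top", *[g(*p,.046) for p in [(322,268),(375,268),(338,422),(390,422)]])
print("bars nose tops",g(20,132,.052),g(75,132,.052),g(288,133,.052),g(343,133,.052))
print("foot1 FR BR BL",g(268,172,.01),g(318,380,.01),g(165,394,.01))
```

```text
blade top edge L, R near nose / near grip [0.0003 0.0949] [0.0003 0.0917] [-0.016   0.0944] [-0.016   0.0901]
gap2 ref [-0.002   0.0328] [-0.002   0.0296] [-0.03   0.033] [-0.03    0.0304]
gap3 ref [-0.002  -0.0312] [-0.002  -0.0347] [-0.0301 -0.0304] [-0.0301 -0.034 ]
grip1 top FL FR BL BR [-0.0181  0.0974] [-0.0166  0.0641] [-0.0563  0.0941] [-0.0516  0.0607]
grip1 z46/10 front corners; grip2 top [-0.0306  0.0377] [-0.0305  0.0244] [-0.0698  0.0389] [-0.0698  0.0253]
bars nose tops [0.0009 0.102 ] [0.0009 0.089 ] [0.0008 0.0384] [0.0008 0.0253]
foot1 FR BR BL [-0.0053  0.0678] [-0.0637  0.0619] [-0.0679  0.108 ]
```

The gap-1 blade is still in its gap, but about 39 mm deep and turned about 5°. I'll finish gap 4 first, then regrasp gauge 1 and pull it back.

```bash
python3 -m crank '0 0.01 0.1 0 -1;0 0 0.2 0 -1;0 0 0.15 0 -1;0 0 0.08 0 -1;0 0 0.04 0 -1;0 0 0 0 -1;0 0 0 0 -1;0 0 0 0 -1';  python3 h.py .5257 -.1003 .0195 -3.6; python3 -c "
from h import *
align()"
```

```text
time: 37.75
ee_pos: [0.5267, -0.1013, 0.0277]
eef_rot: [0.999, -0.032, 0.001, -0.0]
ft_force: [-0.5, -0.1, -2.2]
width: 0.0157
grip_force: 40.0
t 37.8 yaw -0.0006 (turn 0.1) | dx -0.0055 dy -0.0046 dz 0.0408 | pos [ 0.5267 -0.1013  0.0277] th -3.7 w 0.0157 F [-0.5 -0.1 -2.2] g 40.0
bar y -0.0704 at x 0.1073, nose x 0.0933, w 16
bar y -0.0575 at x 0.1073, nose x 0.0933, w 17
bar y -0.0065 at x 0.1073, nose x 0.0933, w 16
bar y 0.0062 at x 0.1087, nose x 0.0975, w 16
bar y 0.0062 at x 0.0956, nose x 0.0933, w 15
```

```bash
python3 -m crank '0 -0.005 0.025 0 -1;0 0 0.015 0 -1;0 0 0 0 -1;0 0 0 0 -1;0.04 0 0 0 -1;0.04 0 0 0 -1;0.04 0 0 0 -1;0 0 0 0 -1'; python3 -m crank '0.04 0 0 0 -1;0.04 0 0 0 -1;0.009 0 0 0 -1;0 0 0 0 -1;0 0 0 0 -1;0 0 0 0 -1'; python3 h.py .5686 -.103 .0195 -3.6; python3 -c "
from h import *
align()"
```

```text
time: 38.6
ee_pos: [0.5508, -0.1021, 0.0187]
eef_rot: [0.999, -0.032, 0.0, 0.0]
ft_force: [2.0, 0.2, 1.6]
width: 0.0158
grip_force: 40.0
time: 39.2
ee_pos: [0.5673, -0.1032, 0.0187]
eef_rot: [0.999, -0.032, -0.0, -0.0]
ft_force: [-3.2, -0.1, 6.2]
width: 0.0155
grip_force: 40.0
t 39.2 yaw -0.0009 (turn 0.1) | dx 0.0063 dy -0.0014 dz -0.0041 | pos [ 0.5673 -0.1032  0.0187] th -3.7 w 0.0155 F [-3.2 -0.1  6.2] g 40.0
bar y -0.0697 at x 0.0838, nose x 0.0531, w 15
bar y -0.0567 at x 0.0838, nose x 0.0531, w 16
bar y -0.0058 at x 0.0835, nose x 0.0527, w 17
bar y 0.0069 at x 0.0835, nose x 0.0527, w 16
bar y 0.0224 at x 0.0027, nose x -0.0043, w 3
```

```bash
python3 -m crank '0 0 -0.002 0 -0.1;0 0 0 0 -0.1;0 0 0 0 -0.1;0 0 0 0 -0.1;0 0 0 0 -0.1;0 0 -0.1 0 -0.1;0 0 -0.2 0 0;0 0 -0.2 0 0;0 0 0 -0.055 0;0 0 0 0 0'; python3 h.py .5952 .0797 .021 1.4
```

```text
time: 40.25
ee_pos: [0.5683, -0.1031, 0.12]
eef_rot: [1.0, 0.012, 0.001, -0.0]
ft_force: [-0.4, -0.9, -0.1]
width: 0.0435
grip_force: 0.0
t 40.2 yaw -0.0002 (turn 0.0) | dx 0.1568 dy -0.9102 dz 0.4949 | pos [ 0.5683 -0.1031  0.12  ] th 1.4 w 0.0435 F [-0.4 -0.9 -0.1] g 0.0
```

```bash
python3 -m crank '0.03 -0.18 0 0 0;0.03 -0.18 0 0 0;0.03 -0.18 0 0 0;0.03 -0.18 0 0 0;0.035 -0.19 0 0 0;0 0 0 0 0;0 0 0 0 0;0 0 0 0 0'
python3 - <<'E'
from h import *
plan(.5952,.0797,.021,1.4)
i,K,W=align(); np.savez("w10.npz",i=i,K=K,W=W)
a=i[60:330,150:410]; b=np.load("w9.npz")["i"]
cv2.imwrite("pics/w10.png",cv2.resize(a,None,fx=2.2,fy=2.2,interpolation=cv2.INTER_CUBIC))
E
```

```text
time: 41.05
ee_pos: [0.5941, 0.0781, 0.1182]
eef_rot: [1.0, 0.01, -0.001, 0.0]
ft_force: [-0.2, -0.2, -0.1]
width: 0.0435
grip_force: 0.0
t 41.0 yaw -0.0029 (turn 0.3) | dx 0.0056 dy -0.0079 dz 0.4860 | pos [0.5941 0.0781 0.1182] th 1.1 w 0.0435 F [-0.2 -0.2 -0.1] g 0.0
bar y -0.0094 at x 0.0693, nose x 0.0394, w 9
bar y 0.0034 at x 0.0686, nose x 0.0380, w 9
bar y 0.0541 at x 0.0641, nose x 0.0338, w 9
bar y 0.0667 at x 0.0628, nose x 0.0331, w 8
bar y 0.1177 at x 0.0581, nose x 0.0281, w 9
bar y 0.1307 at x 0.0575, nose x 0.0274, w 9
bar y 0.1813 at x 0.0535, nose x 0.0231, w 9
bar y 0.1919 at x 0.0425, nose x 0.0216, w 5
bar y 0.0833 at x -0.0518, nose x -0.0677, w 4
```

View pics/w10.png

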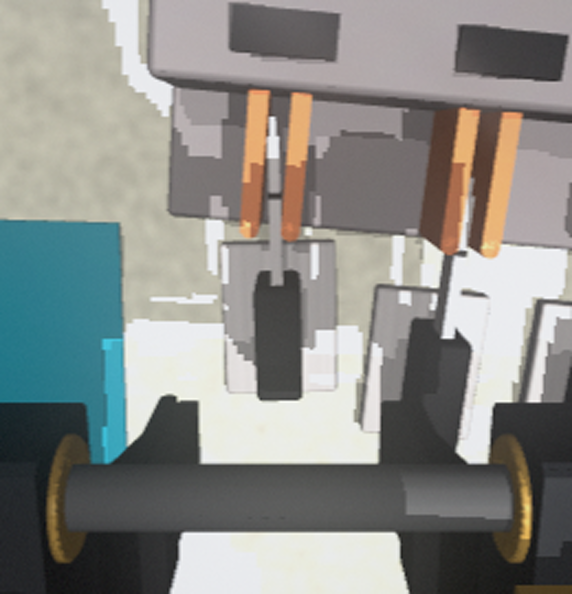

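The last picture shows gauge 1's blade inside gap 1. Its scribe is at crop (275,195), the bar noses are at v≈235, and the foot corners are (221,243), (333,240), (338,389) and (226,391).

Run:
```python
from h import *
d=np.load("w10.npz"); K,W=d["K"],d["W"]
f=lambda u,v,z: ray(K,W,(u+.5)/2.2+150-.5,(v+.5)/2.2+60-.5,z)[:2]
p=np.array([f(*q,.010) for q in [(221,243),(333,240),(338,389),(226,391)]]); m=p.mean(0); ax=(p[0]+p[1]-p[2]-p[3])/2
yw=np.degrees(np.arctan2(ax[1],ax[0])); print("foot",m.round(4),np.hypot(*ax).round(4),np.linalg.norm(p[0]-p[1]).round(4),"yaw",yw.round(1))
s=f(275,195,.04); b=f(277,280,.04); print("scribe",s.round(4),"noses",f(249,236,.052).round(4),f(291,238,.052).round(4),"blade yaw",np.degrees(np.arctan2(*(s-b)[::-1])).round(1), "dist",np.hypot(*(s-m)).round(4))
O=np.array([.6261,-.0112]); t=np.radians(-3.6); Rc=np.array([[np.cos(t),-np.sin(t)],[np.sin(t),np.cos(t)]])
print("scribe in contactor",(Rc.T@(s-O)).round(4),"foot",(Rc.T@(m-O)).round(4))
plan(*m,.021,yw)
```

```text
foot [0.5964 0.0809] 0.059 0.042 yaw 2.8
scribe [0.6455 0.0829] noses [0.6335 0.0907] [0.6331 0.0774] blade yaw 2.2 dist 0.0491
scribe in contactor [0.0134 0.0951] foot [-0.0355  0.0901]
t 41.1 yaw -0.0189 (turn 1.7) | dx 0.0112 dy -0.0146 dz 0.4873 | pos [0.5943 0.0779 0.1185] th 1.1 w 0.0435 F [-0.   0.2  1. ] g 0.0
```

```bash
python3 -m crank '0 0 0 -0.016 -0.1;0.009 -0.013 0.12 0 -0.1;0 0 0.16 0 -0.1;0 0 0.12 0 -0.1;0 0 0.06 0 -0.1;0 0 0.025 0 -0.1;0 0 0 0 -0.1;0 0 0 0 -0.1;0 0 0 0 -0.1'; python3 h.py .5964 .0809 .021 2.5
```

```text
time: 42.0
ee_pos: [0.5971, 0.0824, 0.0231]
eef_rot: [1.0, 0.024, 0.001, -0.0]
ft_force: [-0.2, 0.4, 0.4]
width: 0.0392
grip_force: 0.0
t 42.0 yaw 0.0025 (turn -0.2) | dx -0.0036 dy 0.0072 dz 0.0107 | pos [0.5971 0.0824 0.0231] th 2.7 w 0.0392 F [-0.2  0.4  0.4] g 0.0
```

```bash
python3 -m crank '-0.002 0.006 0.006 0 -0.1;0 0 0 0 -1;0 0 0 0 -1;0 0 0 0 -1;0 0 0 0 -1;0 0 0 0 -1;0 0 0 0 -1;0 0 0 0 -1' 20;  python3 h.py .581 .0887 .0205 -3.6
```

```text
time: 42.8
ee_pos: [0.5959, 0.0816, 0.0208]
eef_rot: [1.0, 0.024, -0.0, -0.0]
ft_force: [-1.2, 2.3, 0.8]
width: 0.0159
grip_force: 20.0
t 42.8 yaw 0.0705 (turn -6.3) | dx -0.0764 dy -0.0310 dz 0.0014 | pos [0.5959 0.0816 0.0208] th 2.7 w 0.0159 F [-1.2  2.3  0.8] g 20.0
```

```bash
python3 -m crank '-0.015 -0.006 -0.004 0.014 -1;-0.015 -0.006 0 0.014 -1;-0.015 -0.006 0 0.014 -1;-0.015 -0.006 0 0.014 -1;-0.012 -0.006 0 0.014 -1;0 0 0 0 -1;0 0 0 0 -1;0 0 0 0 -1';  python3 h.py .581 .0887 .0205 -3.6; python3 -c "
from h import *
align()"
```

```text
time: 43.6
ee_pos: [0.5813, 0.0868, 0.0214]
eef_rot: [1.0, -0.031, -0.0, 0.0]
ft_force: [0.2, 0.6, -1.4]
width: 0.0158
grip_force: 20.0
t 43.6 yaw 0.0004 (turn -0.0) | dx -0.0021 dy -0.0091 dz 0.0045 | pos [0.5813 0.0868 0.0214] th -3.6 w 0.0158 F [ 0.2  0.6 -1.4] g 20.0
bar y -0.0071 at x 0.0823, nose x 0.0515, w 17
bar y 0.0059 at x 0.0823, nose x 0.0515, w 16
bar y 0.0565 at x 0.0820, nose x 0.0511, w 17
bar y 0.0695 at x 0.0820, nose x 0.0511, w 16
```

```bash
python3 -m crank '0 -0.007 0.004 0 -1;0 0 0 0 -1;0 0 0 0 -1;0 0 0 0 -0.1;0 0 0 0 -0.1;0 0 0 0 -0.1;0 0 0 0 -0.1;0 0 0 0 -0.1;0 0 -0.1 0 -0.1;0 0 -0.2 0 -0.1'; python3 -m crank '-0.2 0 -0.2 0 -0.1;-0.2 0 -0.2 0 -0.1;-0.2 0.2 -0.2 0 -0.1;-0.1 0.2 0 0 -0.1;0 0.2 0 0 -0.1;0 0.2 0 0 -0.1;0 0.2 0 0 -0.1;0 0 0 0 -0.1;0 0 0 0 -0.1'
python3 - <<'E'
from h import *
plan(.5,-.25,.3,-3.6)
d=np.load("w9.npz"); print("can foot",ray(d["K"],d["W"],505,132,.01))
d=np.load("top0.npz"); i,K,W=d["i"],d["K"],d["W"]
print("top proj of can candidates",[ (c,proj(K,W,[*c,.166]).round(0),proj(K,W,[*c,0.01]).round(0)) for c in [(.577,-.266),(.563,-.304),(.57,-.285)]])
i,K,W=align(); np.savez("w11.npz",i=i,K=K,W=W)
i,K,W=cam("top"); np.savez("t3.npz",i=i,K=K,W=W)
g=i.max(2); m=((g<75)).astype(np.uint8); n,l,st,c=cv2.connectedComponentsWithStats(m)
O=np.array([.6261,-.0112]); t=np.radians(-3.6); Rc=np.array([[np.cos(t),-np.sin(t)],[np.sin(t),np.cos(t)]])
for k in range(1,n):
    q=ray(K,W,*c[k],.035)[:2]
    if 12<st[k][4]<400 and .45<q[0]<.7 and -.2<q[1]<.4: print(st[k],c[k].round(1),q.round(4),(Rc.T@(q-O)).round(4))
E
```

```text
time: 44.65
ee_pos: [0.5794, 0.088, 0.0788]
eef_rot: [1.0, -0.031, -0.003, 0.001]
ft_force: [0.5, 0.6, 0.1]
width: 0.0389
grip_force: 0.0
time: 45.55
ee_pos: [0.4504, -0.0931, 0.1804]
eef_rot: [0.999, -0.032, 0.0, -0.0]
ft_force: [0.3, 0.2, -0.0]
width: 0.039
grip_force: 0.0
t 45.5 yaw -0.0010 (turn 0.1) | dx 0.2969 dy 0.7672 dz -0.5980 | pos [ 0.4504 -0.0931  0.1804] th -3.7 w 0.0390 F [ 0.3  0.2 -0. ] g 0.0
can foot [ 0.57447655 -0.2956171   0.01      ]
top proj of can candidates [((0.577, -0.266), array([382., 170.]), array([373., 181.])), ((0.563, -0.304), array([394., 174.]), array([384., 185.])), ((0.57, -0.285), array([388., 172.]), array([378., 183.]))]
[288 145   8   4  26] [291.7 146.2] [0.698  0.0168] [0.07   0.0325]
[306 146   9   4  29] [310.2 147.3] [ 0.6931 -0.0474] [ 0.0691 -0.0319]
[325 147   8   4  29] [328.8 148.3] [ 0.6888 -0.1121] [ 0.0689 -0.0967]
[328 153  11   8  38] [333.1 154.8] [ 0.6656 -0.1264] [ 0.0466 -0.1125]
[269 173   8  18  91] [271.5 181.3] [0.5735 0.0885] [-0.0588  0.0962]
[283 174  12  17  95] [289.5 183. ] [0.5667 0.0267] [-0.0616  0.0341]
```

```bash
cat >> h.py <<'E'
O=np.array([.6261,-.0112]); TC=np.radians(-3.6)
def boxfit(i,K,W,x,y,th,z0=0.,thr=60,rng=.016):
    "fit the grip block (hull of its projection) to dark pixels; returns x,y,th,score"
    dark=(i.max(2)<thr).astype(float)*2-1; B=np.array([(a,b,c) for a in(-.02,.02) for b in(-.008,.008) for c in(.012,.046)])
    def score(q):
        P=B.copy(); c,s=np.cos(q[2]),np.sin(q[2]); P[:,:2]=B[:,:2]@np.array([[c,s],[-s,c]])+q[:2]; P[:,2]+=z0
        uv=np.array([proj(K,W,p) for p in P]); h=cv2.convexHull((uv*16).astype(np.int32)); m=np.zeros(dark.shape,np.uint8); cv2.fillConvexPoly(m,h,1,shift=4)
        return (dark*m).sum()/max(m.sum(),1)+.0*0, (dark*m).sum()
    best=None
    for st in (.004,.001):
        c0=best[1] if best else (x,y,th); r=rng if not best else .004
        for dx in np.arange(-r,r+1e-6,st):
            for dy in np.arange(-r,r+1e-6,st):
                for dt in np.radians([-6,-3,0,3,6] if st>.002 else [-1.5,0,1.5]):
                    q=(c0[0]+dx,c0[1]+dy,c0[2]+dt); a,b=score(q)
                    if best is None or b>best[0]: best=(b,q,a)
    return best
E
python3 - <<'E'
from h import *
Rc=np.array([[np.cos(TC),-np.sin(TC)],[np.sin(TC),np.cos(TC)]])
for f in ["w11.npz","w10.npz","w9.npz"]:
    d=np.load(f); i,K,W=d["i"],d["K"],d["W"]
    for k,yy in enumerate([.096,.032,-.032,-.096]):
        w=O+Rc@np.array([-.05,yy])
        if f!="w11.npz" and k==3: continue
        b=boxfit(i,K,W,*w,TC); q=Rc.T@(np.array(b[1][:2])-O); print(f,k+1,proj(K,W,[*w,.03]).round(0),q.round(4),np.degrees(b[1][2]-TC).round(1),"fill %.2f"%b[2])
E
```

```text
w11.npz 1 [66. 63.] [-0.0519  0.0939] -1.5 fill 0.29
w11.npz 2 [138.  63.] [-0.052   0.0319] 0.0 fill 0.37
w11.npz 3 [211.  63.] [-0.0653 -0.043 ] -3.0 fill -0.88
w11.npz 4 [284.  63.] [-0.0705 -0.0893] 0.0 fill -1.00
w10.npz 1 [268. 227.] [-0.0632  0.1152] -7.5 fill -0.91
w10.npz 2 [347. 234.] [-0.0673  0.0359] 7.5 fill -0.33
w10.npz 3 [425. 240.] [-0.056  -0.0324] -4.5 fill 0.62
w9.npz 1 [ 49. 153.] [-0.0368  0.0768] -3.0 fill 0.07
w9.npz 2 [127. 153.] [-0.0509  0.0309] 3.0 fill 0.73
w9.npz 3 [206. 153.] [-0.067  -0.0481] -3.0 fill -0.97
```

Run:
```python
from h import *
Rc=np.array([[np.cos(TC),-np.sin(TC)],[np.sin(TC),np.cos(TC)]])
d=np.load("w11.npz"); i=d["i"]
for u in (66,138,211,284): print(u,i.max(2)[40:84:5,u-14:u+15:4].tolist())
for thr in (80,100):
    for f in ["w11.npz","w9.npz"]:
        d=np.load(f); i,K,W=d["i"],d["K"],d["W"]
        for k,yy in enumerate([.096,.032,-.032,-.096]):
            if f!="w11.npz" and k==3: continue
            w=O+Rc@np.array([-.05,yy])
            b=boxfit(i,K,W,*w,TC,thr=thr); q=Rc.T@(np.array(b[1][:2])-O); print(thr,f,k+1,q.round(4),np.degrees(b[1][2]-TC).round(1),"fill %.2f"%b[2])
```

```text
66 [[58, 57, 56, 51, 50, 111, 166, 165], [59, 59, 56, 52, 51, 52, 49, 49], [59, 59, 59, 50, 50, 52, 48, 48], [59, 60, 59, 53, 50, 50, 49, 50], [60, 60, 58, 53, 51, 50, 52, 50], [59, 60, 58, 58, 51, 52, 48, 49], [62, 60, 59, 58, 51, 50, 50, 50], [62, 62, 62, 61, 54, 54, 50, 50], [64, 62, 62, 63, 50, 52, 53, 50]]
138 [[59, 59, 63, 62, 51, 58, 173, 198], [57, 62, 60, 62, 52, 52, 54, 85], [59, 60, 58, 62, 56, 52, 52, 54], [59, 60, 61, 59, 51, 52, 51, 53], [59, 58, 60, 61, 53, 51, 53, 51], [59, 58, 59, 61, 55, 49, 51, 51], [52, 58, 60, 59, 57, 50, 51, 52], [77, 52, 52, 55, 52, 50, 49, 51], [125, 54, 54, 55, 52, 48, 50, 50]]
211 [[171, 68, 69, 70, 72, 61, 208, 208], [175, 67, 70, 70, 72, 59, 64, 210], [192, 70, 68, 71, 72, 60, 59, 210], [149, 68, 69, 71, 75, 62, 60, 187], [188, 66, 68, 70, 71, 62, 60, 186], [190, 68, 68, 69, 70, 62, 59, 187], [209, 66, 70, 70, 73, 63, 58, 189], [210, 63, 69, 71, 72, 66, 60, 165], [213, 65, 67, 70, 71, 66, 60, 149]]
284 [[203, 144, 97, 93, 91, 91, 156, 210], [159, 143, 98, 96, 93, 93, 155, 209], [158, 145, 100, 100, 98, 94, 156, 211], [160, 145, 103, 102, 1
[... 164 characters left out ...]
, 105, 106, 165, 213], [158, 145, 100, 104, 106, 106, 166, 213]]
80 w11.npz 1 [-0.0509  0.0939] 3.0 fill 0.81
80 w11.npz 2 [-0.0509  0.0309] 0.0 fill 0.77
80 w11.npz 3 [-0.0519 -0.0331] 4.5 fill 0.72
80 w11.npz 4 [-0.0705 -0.0893] 0.0 fill -1.00
80 w9.npz 1 [-0.0365  0.0888] 7.5 fill 0.82
80 w9.npz 2 [-0.0489  0.0311] -4.5 fill 0.78
80 w9.npz 3 [-0.0519 -0.0331] 0.0 fill 0.74
100 w11.npz 1 [-0.0509  0.0939] 3.0 fill 0.84
100 w11.npz 2 [-0.0499  0.031 ] 1.5 fill 0.81
100 w11.npz 3 [-0.052  -0.0321] 3.0 fill 0.76
100 w11.npz 4 [-0.053  -0.0962] -1.5 fill -0.35
100 w9.npz 1 [-0.0365  0.0888] 7.5 fill 0.87
100 w9.npz 2 [-0.0499  0.031 ] 1.5 fill 0.84
100 w9.npz 3 [-0.0509 -0.0331] -1.5 fill 0.81
```

```bash
python3 -m crank '0 0 -0.2 0 -1;0 0 -0.2 0 -1;0 0 -0.2 0 -1;0.05 0.2 0 0 -1;0.05 0.2 0 0 -1;0.05 0.2 0 0 -1;0.05 0.2 0 0 -1;0.05 0.17 0 0 -1;0 0 0 0 -1;0 0 0 0 -1'
python3 - <<'E'
from h import *
plan(.5,-.29,.3,-3.6)
Rc=np.array([[np.cos(TC),-np.sin(TC)],[np.sin(TC),np.cos(TC)]])
d=np.load("w11.npz"); w=O+Rc@np.array([-.05,-.096]); b=boxfit(d["i"],d["K"],d["W"],*w,TC,thr=125); print("gap4",(Rc.T@(np.array(b[1][:2])-O)).round(4),b[2])
i,K,W=cam("wrist"); np.savez("w12.npz",i=i,K=K,W=W); cv2.imwrite("pics/w12.png",i)
print("expected cap px",proj(K,W,[.573,-.296,.166]), "radius",328*.017/(W[2,3]-.166))
g=cv2.medianBlur(cv2.cvtColor(i,cv2.COLOR_BGR2GRAY),3)
c=cv2.HoughCircles(g,cv2.HOUGH_GRADIENT,1,15,param1=80,param2=14,minRadius=12,maxRadius=45)
if c is not None:
    for u,v,r in c[0][:10]: print(round(u,1),round(v,1),round(r,1),ray(K,W,u,v,.166).round(4),"grey",g[int(v),int(u)])
E
```

```text
time: 46.65
ee_pos: [0.4887, -0.2888, 0.2996]
eef_rot: [1.0, -0.031, -0.001, 0.0]
ft_force: [-0.6, -0.4, -0.6]
width: 0.0003
grip_force: 0.0
t 46.6 yaw 0.0004 (turn -0.0) | dx 0.0568 dy 0.0025 dz -0.0021 | pos [ 0.4887 -0.2888  0.2996] th -3.6 w 0.0003 F [-0.6 -0.4 -0.6] g 0.0
gap4 [-0.053  -0.0962] 0.8136645962732919
expected cap px [282.44676712 103.81754527] radius 18.889795859328192
283.5 108.5 34.3 [ 0.5691 -0.2967  0.166 ] grey 203
69.5 70.5 44.4 [ 0.6105 -0.1199  0.166 ] grey 129
45.5 54.5 44.4 [ 0.6239 -0.103   0.166 ] grey 121
99.5 64.5 41.1 [ 0.6135 -0.1459  0.166 ] grey 129
122.5 66.5 34.3 [ 0.6108 -0.1648  0.166 ] grey 96
44.5 75.5 44.4 [ 0.608  -0.0981  0.166 ] grey 124
113.5 128.5 44.4 [ 0.5616 -0.1474  0.166 ] grey 150
88.5 103.5 44.4 [ 0.5835 -0.1301  0.166 ] grey 162
25.5 124.5 25.2 [ 0.5697 -0.0716  0.166 ] grey 58
74.5 55.5 37.8 [ 0.6216 -0.1267  0.166 ] grey 58
```

Run:
```python
from h import *
d=np.load("w12.npz"); i,K,W=d["i"],d["K"],d["W"]
g=cv2.medianBlur(cv2.cvtColor(i,cv2.COLOR_BGR2GRAY),3)
sub=g[55:165,220:350]
c=cv2.HoughCircles(sub,cv2.HOUGH_GRADIENT,1,4,param1=60,param2=9,minRadius=15,maxRadius=24)
if c is not None:
    for u,v,r in c[0][:6]: print(round(u+220,1),round(v+55,1),round(r,1),ray(K,W,u+220,v+55,.166).round(4))
for v in range(60,160,5): print(v,g[v,225:345:5].tolist())
```

```text
284.5 103.5 18.8 [ 0.5731 -0.2978  0.166 ]
279.5 103.5 23.4 [ 0.5734 -0.2935  0.166 ]
275.5 100.5 23.4 [ 0.5761 -0.2902  0.166 ]
287.5 106.5 22.3 [ 0.5705 -0.3002  0.166 ]
282.5 95.5 23.4 [ 0.5797 -0.2965  0.166 ]
286.5 97.5 23.4 [ 0.5779 -0.2998  0.166 ]
60 [202, 203, 202, 202, 202, 202, 202, 201, 201, 200, 201, 200, 201, 201, 201, 202, 203, 202, 202, 202, 202, 202, 202, 202]
65 [202, 203, 202, 203, 202, 202, 202, 201, 201, 201, 200, 200, 201, 201, 201, 202, 202, 203, 203, 202, 203, 202, 202, 203]
70 [203, 202, 203, 202, 203, 202, 202, 160, 161, 177, 200, 125, 126, 201, 202, 202, 202, 202, 203, 203, 202, 203, 203, 203]
75 [203, 202, 203, 203, 203, 203, 201, 157, 162, 156, 105, 116, 125, 122, 141, 202, 202, 203, 203, 204, 203, 203, 203, 203]
80 [203, 203, 203, 204, 183, 164, 157, 156, 94, 98, 117, 125, 129, 127, 121, 121, 202, 203, 203, 203, 204, 205, 204, 203]
85 [203, 203, 203, 188, 152, 156, 152, 89, 97, 113, 121, 200, 201, 199, 143, 128, 120, 202, 203, 204, 204, 204, 204, 204]
90 [203, 203, 203, 153, 152, 157, 91, 88, 105, 132, 202, 201, 201, 201, 201, 145, 128, 120, 203, 204, 20
[... 895 characters left out ...]
87, 154, 81, 81, 80, 89, 90, 91, 90, 89, 101, 107, 128, 205, 206, 205, 206, 207, 207]
135 [155, 156, 205, 205, 205, 189, 158, 134, 79, 73, 73, 79, 75, 78, 100, 104, 107, 204, 206, 206, 206, 206, 207, 206]
140 [158, 153, 204, 205, 203, 185, 131, 130, 129, 82, 74, 98, 99, 100, 103, 169, 204, 206, 206, 206, 206, 206, 207, 207]
145 [158, 155, 160, 205, 205, 156, 157, 159, 159, 153, 202, 202, 202, 204, 204, 204, 205, 206, 206, 206, 206, 207, 207, 207]
150 [153, 154, 159, 160, 158, 159, 155, 160, 162, 160, 181, 206, 206, 206, 205, 206, 207, 207, 207, 207, 207, 208, 208, 208]
155 [159, 158, 156, 156, 159, 156, 160, 157, 157, 155, 178, 206, 206, 207, 206, 207, 207, 207, 207, 207, 208, 207, 207, 207]
```

The image values give a white cap disc centred at (285,103) with radius 19 px, or (0.573, -0.298). That matches the expected 34 mm size and the foot position. I'll move above it with the fingers shut.

```bash
python3 h.py .573 -.2975 .175 -3.6; python3 -m crank '0.2 0.01 0 0 -1;0.2 0.01 0 0 -1;0.02 0.05 0 0 -1;0 0 0.2 0 -1;0 0 0.2 0 -1;0 0 0.15 0 -1;0 0 0 0 -1;0 0 0 0 -1'; python3 h.py .573 -.2975 .158 -3.6
```

```text
t 46.7 yaw 0.0014 (turn -0.1) | dx 0.4229 dy 0.0212 dz 0.6241 | pos [ 0.4889 -0.288   0.2998] th -3.5 w 0.0006 F [ 0.4  1.  -0.6] g 0.0
time: 47.5
ee_pos: [0.5718, -0.3073, 0.1914]
eef_rot: [1.0, -0.03, 0.0, -0.0]
ft_force: [0.2, -0.2, 0.6]
width: 0.0005
grip_force: 0.0
t 47.5 yaw 0.0014 (turn -0.1) | dx 0.0027 dy -0.0494 dz 0.1672 | pos [ 0.5718 -0.3073  0.1914] th -3.5 w 0.0005 F [ 0.2 -0.2  0.6] g 0.0
```

```bash
python3 -m crank '0.003 -0.049 0.05 0 -1;0 0 0.03 0 -1;0 0 0.03 0 -1;0 0 0 0 -1;0 0 0 0 -1'; python3 h.py .573 -.2975 .158 -3.6;  python3 -m crank '0 0 0.025 0 -1;0 0 0.025 0 -1;0 0 0 0 -1;0 0 0 0 -1';python3 h.py .573 -.2975 .158 -3.6
```

```text
time: 48.0
ee_pos: [0.5724, -0.2992, 0.1684]
eef_rot: [1.0, -0.031, 0.0, 0.0]
ft_force: [-0.6, 0.6, -0.3]
width: 0.0007
grip_force: 0.0
t 48.0 yaw 0.0000 (turn -0.0) | dx 0.0027 dy -0.0085 dz 0.0521 | pos [ 0.5724 -0.2992  0.1684] th -3.6 w 0.0007 F [-0.6  0.6 -0.3] g 0.0
time: 48.4
ee_pos: [0.5728, -0.2995, 0.1592]
eef_rot: [1.0, -0.031, 0.001, 0.0]
ft_force: [-0.6, 0.2, 8.0]
width: 0.0005
grip_force: 4.1
t 48.4 yaw 0.0001 (turn -0.0) | dx 0.0005 dy -0.0101 dz 0.0058 | pos [ 0.5728 -0.2995  0.1592] th -3.6 w 0.0005 F [-0.6  0.2  8. ] g 4.1
```

```bash
python3 -m crank '0 0 0.01 0 -1;0 0 0 0 -1;0 0 0 0 -1;0 0 0 0 -1;0 0 0 0 -1;0 0 0 0 -1;0 0 0 0 -1;0 0 0 0 -1;0 0 0 0 -1;0 0 0 0 -1'; python3 h.py .573 -.2975 .158 -3.6
```

```text
time: 49.4
ee_pos: [0.5729, -0.2995, 0.1584]
eef_rot: [1.0, -0.031, 0.001, 0.0]
ft_force: [-4.6, 3.8, 17.3]
width: 0.0003
grip_force: 9.0
t 49.4 yaw 0.0001 (turn -0.0) | dx 0.0000 dy -0.0101 dz 0.0021 | pos [ 0.5729 -0.2995  0.1584] th -3.6 w 0.0003 F [-4.6  3.8 17.3] g 9.0
```

The cap is bottomed (17 N) and has been held for over a second. I'll let it up and check that all four gauges are still in.

```bash
python3 -m crank '0 0 -0.05 0 -1;0 0 -0.2 0 -1;0 0 -0.2 0 -1;0 0 -0.1 0 -1;-0.1 -0.2 0 0 0;-0.1 -0.22 0 0 0;-0.1 -0.22 0 0 0;-0.1 -0.22 0 0 0;-0.1 -0.22 0 0 0;0 -0.22 0 0 0'; python3 -m crank '0 -0.16 0 0 0;0 0 0.15 0 0;0 0 0 0 0;0 0 0 0 0;0 0 0 0 0'
cat >> h.py <<'E'
def gaps(ys=(.096,.032,-.032,-.096),thrs=(80,100,125)):
    Rc=np.array([[np.cos(TC),-np.sin(TC)],[np.sin(TC),np.cos(TC)]]); i,K,W=cam("wrist")
    for yy in ys:
        w=O+Rc@np.array([-.05,yy])
        r=[boxfit(i,K,W,*w,TC,thr=t) for t in thrs]; b=max(r,key=lambda a:a[2]); print(yy,(Rc.T@(np.array(b[1][:2])-O)).round(4),np.degrees(b[1][2]-TC).round(1),"fill %.2f"%b[2], "world",np.round(b[1][:2],4))
E
python3 -c "
from h import *
plan(.5684,-.1031,.02,-3.6); gaps()"
```

```text
time: 50.4
ee_pos: [0.4871, -0.0318, 0.2667]
eef_rot: [1.0, -0.031, 0.0, -0.001]
ft_force: [2.2, -0.4, 0.9]
width: 0.0393
grip_force: 0.0
time: 50.9
ee_pos: [0.4913, -0.0023, 0.2374]
eef_rot: [0.999, -0.032, 0.001, -0.0]
ft_force: [0.5, 0.1, 0.4]
width: 0.0439
grip_force: 0.0
t 50.9 yaw -0.0010 (turn 0.1) | dx 0.4164 dy 0.4789 dz 1.0868 | pos [ 0.4913 -0.0023  0.2374] th -3.7 w 0.0439 F [0.5 0.1 0.4] g 0.0
0.096 [-0.0519  0.0949] 0.0 fill 0.93 world [0.5802 0.0868]
0.032 [-0.051   0.0319] 3.0 fill 0.87 world [0.5772 0.0239]
-0.032 [-0.052  -0.0321] -1.5 fill 0.72 world [ 0.5722 -0.04  ]
-0.096 [-0.052  -0.0961] 0.0 fill 0.78 world [ 0.5682 -0.1039]
```

All four gauges fit at 23–24 mm depth, seated. Next I'll take them out, starting with gap 4.

```bash
python3 -m crank '0.2 0.2 0 0 -0.1;0.2 0.2 0 0 -0.1;0.014 0.075 0 0 -0.1;0 0 0.2 0 -0.1;0 0 0.2 0 -0.1;0 0 0.2 0 -0.1;0 0 0.2 0 -0.1;0 0 0 0 -0.1;0 0 0 0 -0.1'; python3 h.py .568 -.1031 .021 -3.6
```

```text
time: 51.85
ee_pos: [0.5593, -0.092, 0.0776]
eef_rot: [1.0, -0.032, 0.0, 0.0]
ft_force: [0.1, -0.7, -0.3]
width: 0.0392
grip_force: 0.0
t 51.9 yaw -0.0002 (turn 0.0) | dx 0.0467 dy 0.0527 dz 0.2830 | pos [ 0.5593 -0.092   0.0776] th -3.6 w 0.0392 F [ 0.1 -0.7 -0.3] g 0.0
```

```bash
python3 -m crank '0.047 0.053 0 0 -0.1;0 0 0 0 -0.1;0 0 0.13 0 -0.1;0 0 0.1 0 -0.1;0 0 0.05 0 -0.1;0 0 0 0 -0.1;0 0 0 0 -0.1;0 0 0 0 -0.1'; python3 h.py .568 -.1031 .021 -3.6;  python3 -m crank '0 0 0 0 -1;0 0 0 0 -1;0 0 0 0 -1;0 0 0 0 -1;0 0 0 0 -1;0 0 0 0 -1;0 0 0 0 -1' 40; python3 h.py .568 -.1031 .021 -3.6
```

```text
time: 52.65
ee_pos: [0.5685, -0.1026, 0.0217]
eef_rot: [1.0, -0.031, 0.001, -0.0]
ft_force: [0.8, 0.2, -0.6]
width: 0.0389
grip_force: 0.0
t 52.6 yaw 0.0003 (turn -0.0) | dx -0.0021 dy 0.0027 dz 0.0033 | pos [ 0.5685 -0.1026  0.0217] th -3.6 w 0.0389 F [ 0.8  0.2 -0.6] g 0.0
time: 53.35
ee_pos: [0.5676, -0.1026, 0.0204]
eef_rot: [1.0, -0.031, 0.0, -0.0]
ft_force: [-0.6, -0.4, 3.3]
width: 0.0154
grip_force: 40.0
t 53.4 yaw 0.0003 (turn -0.0) | dx 0.0020 dy 0.0025 dz -0.0030 | pos [ 0.5676 -0.1026  0.0204] th -3.6 w 0.0154 F [-0.6 -0.4  3.3] g 40.0
```

```bash
python3 -m crank '0 0 -0.005 0 -1;-0.08 0 0 0 -1;-0.12 0 0 0 -1;-0.08 0 0 0 -1;0 0 -0.1 0 -1;0 0 -0.2 0 -1;0 0 -0.2 0 -1;0 0 -0.08 0 -1;0 0 0 0 -1;0 0 0 0 -1'; python3 h.py .42 .33 .03 -3.6
```

```text
time: 54.35
ee_pos: [0.5113, -0.0986, 0.1364]
eef_rot: [1.0, -0.031, -0.0, -0.0]
ft_force: [0.3, -1.5, -2.8]
width: 0.0156
grip_force: 40.0
t 54.4 yaw 0.0006 (turn -0.1) | dx -0.5900 dy -2.1100 dz 0.5322 | pos [ 0.5113 -0.0986  0.1364] th -3.5 w 0.0156 F [ 0.3 -1.5 -2.8] g 40.0
```

```bash
python3 -m crank '-0.06 -0.2 0 0 -1;-0.06 -0.22 0 0 -1;-0.06 -0.22 0 0 -1;-0.06 -0.22 0 0 -1;-0.06 -0.22 0 0 -1;-0.06 -0.22 0 0 -1;-0.06 -0.22 0 0 -1;-0.06 -0.22 0 0 -1;-0.06 -0.2 0 0 -1;-0.05 -0.17 0 0 -1'; python3 -m crank '0 0 0.15 0 -1;0 0 0.2 0 -1;0 0 0.12 0 -1;0 0 0.06 0 -1;0 0 0.03 0 -1;0 0 0 0 -1;0 0 0 0 -1;0 0 0 0 -1'; python3 h.py .42 .33 .022 -3.6
```

```text
time: 55.35
ee_pos: [0.4182, 0.3312, 0.1351]
eef_rot: [1.0, -0.03, -0.001, 0.001]
ft_force: [-0.4, -0.7, -2.1]
width: 0.0159
grip_force: 40.0
time: 56.15
ee_pos: [0.4209, 0.3301, 0.0264]
eef_rot: [1.0, -0.031, 0.001, -0.001]
ft_force: [0.7, 0.5, -2.2]
width: 0.0158
grip_force: 40.0
t 56.1 yaw 0.0002 (turn -0.0) | dx -0.0042 dy 0.0009 dz 0.0221 | pos [0.4209 0.3301 0.0264] th -3.6 w 0.0158 F [ 0.7  0.5 -2.2] g 40.0
```

```bash
python3 -m crank '0 0 0.015 0 -1;0 0 0.006 0 -1;0 0 0 0 -1;0 0 0 0 -1'; python3 -m crank '0 0 0 0 0;0 0 0 0 0;0 0 0 0 0;0 0 0 0 0;0 0 0 0 0;0 0 -0.1 0 0;0 0 -0.2 0 0;0 0 -0.2 0 0;0 0 -0.08 0 -0.1;0 0 0 0 -0.1'; python3 h.py .5716 -.0392 .1 -3.6
```

```text
time: 56.55
ee_pos: [0.4206, 0.3301, 0.0223]
eef_rot: [1.0, -0.031, 0.0, -0.001]
ft_force: [-2.3, -1.9, 10.9]
width: 0.0158
grip_force: 40.0
time: 57.55
ee_pos: [0.4214, 0.3306, 0.1397]
eef_rot: [1.0, -0.031, 0.001, -0.002]
ft_force: [0.8, 0.3, 0.4]
width: 0.0403
grip_force: 0.0
t 57.5 yaw 0.0002 (turn -0.0) | dx 0.8654 dy 1.7981 dz 0.1987 | pos [0.4214 0.3306 0.1397] th -3.6 w 0.0403 F [0.8 0.3 0.4] g 0.0
```

Next is the gap-3 gauge, bound for (0.42, 0.22).

```bash
python3 -m crank '0.09 0.18 0 0 -0.1;0.09 0.18 0 0 -0.1;0.09 0.18 0 0 -0.1;0.09 0.18 0 0 -0.1;0.09 0.18 0 0 -0.1;0.09 0.18 0 0 -0.1;0.09 0.18 0 0 -0.1;0.09 0.18 0 0 -0.1;0.09 0.18 0 0 -0.1;0.055 0.178 0 0 -0.1'; python3 -m crank '0 0 0.15 0 -0.1;0 0 0.15 0 -0.1;0 0 0.1 0 -0.1;0 0 0 0 -0.1;0 0 0 0 -0.1;0 0 0 0 -0.1';python3 h.py .5716 -.0392 .021 -3.6
```

```text
time: 58.55
ee_pos: [0.5707, -0.0418, 0.1359]
eef_rot: [1.0, -0.031, -0.001, 0.0]
ft_force: [-0.1, 0.3, 0.7]
width: 0.0395
grip_force: 0.0
time: 59.15
ee_pos: [0.5712, -0.0403, 0.0581]
eef_rot: [1.0, -0.031, 0.001, -0.0]
ft_force: [0.1, 0.3, -0.1]
width: 0.0394
grip_force: 0.0
t 59.1 yaw 0.0002 (turn -0.0) | dx 0.0019 dy -0.0055 dz 0.1855 | pos [ 0.5712 -0.0403  0.0581] th -3.6 w 0.0394 F [ 0.1  0.3 -0.1] g 0.0
```

```bash
python3 -m crank '0.002 -0.005 0.09 0 -0.1;0 0 0.06 0 -0.1;0 0 0.035 0 -0.1;0 0 0 0 -0.1;0 0 0 0 -0.1;0 0 0 0 -0.1'; python3 -m crank '0 0 0 0 -1;0 0 0 0 -1;0 0 0 0 -1;0 0 0 0 -1;0 0 0 0 -1;0 0 0 0 -1;0 0 0 0 -1' 40; python3 -m crank '0 0 -0.005 0 -1;-0.08 0 0 0 -1;-0.12 0 0 0 -1;-0.08 0 0 0 -1;0 0 -0.1 0 -1;0 0 -0.2 0 -1;0 0 -0.2 0 -1;0 0 -0.08 0 -1;0 0 0 0 -1;0 0 0 0 -1'; python3 h.py .42 .22 .03 -3.6
```

```text
time: 59.75
ee_pos: [0.5714, -0.0393, 0.0207]
eef_rot: [1.0, -0.031, 0.0, -0.0]
ft_force: [-0.5, 0.4, 0.1]
width: 0.0391
grip_force: 0.0
time: 60.45
ee_pos: [0.571, -0.0392, 0.0202]
eef_rot: [1.0, -0.031, 0.0, -0.0]
ft_force: [-0.8, -0.8, 1.3]
width: 0.0158
grip_force: 40.0
time: 61.45
ee_pos: [0.5146, -0.0354, 0.1364]
eef_rot: [1.0, -0.031, -0.0, -0.0]
ft_force: [0.4, 0.2, -2.4]
width: 0.0158
grip_force: 40.0
t 61.5 yaw 0.0005 (turn -0.0) | dx -0.5525 dy -1.2447 dz 0.5322 | pos [ 0.5146 -0.0354  0.1364] th -3.6 w 0.0158 F [ 0.4  0.2 -2.4] g 40.0
```

```bash
python3 -m crank '-0.08 -0.18 0 0 -1;-0.08 -0.18 0 0 -1;-0.08 -0.18 0 0 -1;-0.08 -0.18 0 0 -1;-0.08 -0.18 0 0 -1;-0.08 -0.18 0 0 -1;-0.07 -0.16 0 0 -1;0 0 0 0 -1;0 0 0 0 -1;0 0 0 0 -1'; python3 -m crank '0 0 0.15 0 -1;0 0 0.2 0 -1;0 0 0.12 0 -1;0 0 0.06 0 -1;0 0 0.03 0 -1;0 0 0 0 -1;0 0 0 0 -1;0 0 0 0 -1'; python3 h.py .42 .22 .022 -3.6
```

```text
time: 62.45
ee_pos: [0.4207, 0.2173, 0.1362]
eef_rot: [0.999, -0.032, -0.001, 0.001]
ft_force: [-0.3, -0.6, -0.7]
width: 0.0156
grip_force: 40.0
time: 63.25
ee_pos: [0.4214, 0.2192, 0.0262]
eef_rot: [1.0, -0.031, 0.001, -0.001]
ft_force: [-0.2, -0.1, -2.3]
width: 0.0156
grip_force: 40.0
t 63.2 yaw 0.0002 (turn -0.0) | dx -0.0073 dy -0.0036 dz 0.0208 | pos [0.4214 0.2192 0.0262] th -3.6 w 0.0156 F [-0.2 -0.1 -2.3] g 40.0
```

```bash
python3 -m crank '0 0 0.015 0 -1;0 0 0.006 0 -1;0 0 0 0 -1;0 0 0 0 -1'; python3 -m crank '0 0 0 0 0;0 0 0 0 0;0 0 0 0 0;0 0 0 0 0;0 0 0 0 0;0 0 -0.1 0 0;0 0 -0.2 0 0;0 0 -0.2 0 0;0 0 -0.08 0 -0.1;0 0 0 0 -0.1'; python3 h.py .5773 .0248 .1 -3.6
```

```text
time: 63.65
ee_pos: [0.4211, 0.2192, 0.0221]
eef_rot: [1.0, -0.031, 0.0, -0.001]
ft_force: [-5.0, -3.2, 15.5]
width: 0.016
grip_force: 40.0
time: 64.65
ee_pos: [0.422, 0.2196, 0.1393]
eef_rot: [1.0, -0.031, 0.001, -0.002]
ft_force: [0.8, 0.3, -0.8]
width: 0.04
grip_force: 0.0
t 64.7 yaw 0.0003 (turn -0.0) | dx 0.8362 dy 0.9234 dz 0.1965 | pos [0.422  0.2196 0.1393] th -3.6 w 0.0400 F [ 0.8  0.3 -0.8] g 0.0
```

Next is the gap-2 gauge, bound for (0.54, 0.33).

```bash
python3 -m crank '0.14 0.15 0 0 -0.1;0.14 0.15 0 0 -0.1;0.14 0.15 0 0 -0.1;0.14 0.15 0 0 -0.1;0.14 0.16 0 0 -0.1;0.13 0.16 0 0 -0.1;0 0 0 0 -0.1;0 0 0 0 -0.1;0 0 0 0 -0.1'; python3 -m crank '0 0 0.15 0 -0.1;0 0 0.15 0 -0.1;0 0 0.1 0 -0.1;0 0 0 0 -0.1;0 0 0 0 -0.1;0 0 0 0 -0.1';python3 h.py .5773 .0248 .0205 -3.6
```

```text
time: 65.55
ee_pos: [0.5742, 0.0257, 0.136]
eef_rot: [1.0, -0.031, -0.001, -0.0]
ft_force: [-0.1, 0.7, -0.7]
width: 0.0391
grip_force: 0.0
time: 66.15
ee_pos: [0.5757, 0.0253, 0.0583]
eef_rot: [1.0, -0.031, 0.001, -0.0]
ft_force: [-0.3, 0.8, 0.7]
width: 0.0394
grip_force: 0.0
t 66.2 yaw 0.0008 (turn -0.1) | dx 0.0083 dy 0.0022 dz 0.1889 | pos [0.5757 0.0253 0.0583] th -3.5 w 0.0394 F [-0.3  0.8  0.7] g 0.0
```

```bash
python3 -m crank '0.007 0.002 0.09 0 -0.1;0 0 0.06 0 -0.1;0 0 0.035 0 -0.1;0 0 0 0 -0.1;0 0 0 0 -0.1;0 0 0 0 -0.1'; python3 -m crank '0 0 0 0 -1;0 0 0 0 -1;0 0 0 0 -1;0 0 0 0 -1;0 0 0 0 -1;0 0 0 0 -1;0 0 0 0 -1' 40; python3 -m crank '0 0 -0.005 0 -1;-0.08 0 0 0 -1;-0.12 0 0 0 -1;-0.08 0 0 0 -1;0 0 -0.1 0 -1;0 0 -0.2 0 -1;0 0 -0.2 0 -1;0 0 -0.08 0 -1;0 0 0 0 -1;0 0 0 0 -1'; python3 h.py .54 .33 .03 -3.6
```

```text
time: 66.75
ee_pos: [0.5767, 0.0242, 0.0205]
eef_rot: [1.0, -0.031, 0.0, -0.0]
ft_force: [-0.1, 0.6, 0.3]
width: 0.0392
grip_force: 0.0
time: 67.45
ee_pos: [0.5764, 0.0243, 0.02]
eef_rot: [1.0, -0.031, 0.0, -0.0]
ft_force: [-1.3, 0.7, 1.9]
width: 0.0154
grip_force: 40.0
time: 68.45
ee_pos: [0.52, 0.0279, 0.1362]
eef_rot: [1.0, -0.031, -0.0, -0.0]
ft_force: [-1.3, 0.1, -2.3]
width: 0.0159
grip_force: 40.0
t 68.5 yaw 0.0005 (turn -0.0) | dx 0.0052 dy -1.5139 dz 0.5310 | pos [0.52   0.0279 0.1362] th -3.6 w 0.0159 F [-1.3  0.1 -2.3] g 40.0
```

```bash
python3 -m crank '0 -0.19 0 0 -1;0 -0.19 0 0 -1;0 -0.19 0 0 -1;0 -0.19 0 0 -1;0 -0.19 0 0 -1;0 -0.19 0 0 -1;0 -0.19 0 0 -1;0 -0.18 0 0 -1;0 0 0 0 -1;0 0 0 0 -1'; python3 -m crank '0 0 0.15 0 -1;0 0 0.2 0 -1;0 0 0.12 0 -1;0 0 0.06 0 -1;0 0 0.03 0 -1;0 0 0 0 -1;0 0 0 0 -1;0 0 0 0 -1'; python3 h.py .54 .33 .022 -3.6
```

```text
time: 69.45
ee_pos: [0.5383, 0.329, 0.1345]
eef_rot: [1.0, -0.031, -0.001, 0.001]
ft_force: [-0.1, 0.6, -2.9]
width: 0.0155
grip_force: 40.0
time: 70.25
ee_pos: [0.54, 0.3295, 0.0262]
eef_rot: [1.0, -0.031, 0.001, -0.001]
ft_force: [0.2, -0.2, -1.2]
width: 0.0156
grip_force: 40.0
t 70.2 yaw 0.0003 (turn -0.0) | dx -0.0000 dy -0.0025 dz 0.0211 | pos [0.54   0.3295 0.0262] th -3.6 w 0.0156 F [ 0.2 -0.2 -1.2] g 40.0
```

```bash
python3 -m crank '0 0 0.015 0 -1;0 0 0.006 0 -1;0 0 0 0 -1;0 0 0 0 -1'; python3 -m crank '0 0 0 0 0;0 0 0 0 0;0 0 0 0 0;0 0 0 0 0;0 0 0 0 0;0 0 -0.1 0 0;0 0 -0.2 0 0;0 0 -0.2 0 0;0 0 -0.08 0 -0.1;0 0 0 0 -0.1'; python3 h.py .5808 .0883 .1 -3.6
```

```text
time: 70.65
ee_pos: [0.5397, 0.3295, 0.022]
eef_rot: [1.0, -0.031, 0.0, -0.001]
ft_force: [-2.2, -0.9, 8.7]
width: 0.016
grip_force: 40.0
time: 71.65
ee_pos: [0.5405, 0.3298, 0.1394]
eef_rot: [1.0, -0.031, 0.002, -0.002]
ft_force: [0.1, 0.1, -0.4]
width: 0.0401
grip_force: 0.0
t 71.7 yaw 0.0002 (turn -0.0) | dx 0.2767 dy 1.1923 dz 0.1970 | pos [0.5405 0.3298 0.1394] th -3.6 w 0.0401 F [ 0.1  0.1 -0.4] g 0.0
```

Last is the gap-1 gauge, bound for (0.54, 0.22).

```bash
python3 -m crank '0.04 0.17 0 0 -0.1;0.04 0.17 0 0 -0.1;0.04 0.17 0 0 -0.1;0.04 0.17 0 0 -0.1;0.04 0.17 0 0 -0.1;0.04 0.17 0 0 -0.1;0.034 0.17 0 0 -0.1;0 0 0 0 -0.1;0 0 0 0 -0.1;0 0 0 0 -0.1'; python3 -m crank '0 0 0.15 0 -0.1;0 0 0.15 0 -0.1;0 0 0.1 0 -0.1;0 0 0 0 -0.1;0 0 0 0 -0.1;0 0 0 0 -0.1';python3 h.py .5808 .0883 .0205 -3.6
```

```text
time: 72.65
ee_pos: [0.5785, 0.0895, 0.1358]
eef_rot: [1.0, -0.03, -0.001, -0.0]
ft_force: [0.6, 1.1, -0.5]
width: 0.0394
grip_force: 0.0
time: 73.25
ee_pos: [0.5799, 0.0888, 0.058]
eef_rot: [1.0, -0.031, 0.001, -0.0]
ft_force: [-0.4, -0.3, -0.1]
width: 0.039
grip_force: 0.0
t 73.2 yaw 0.0008 (turn -0.1) | dx 0.0048 dy 0.0022 dz 0.1873 | pos [0.5799 0.0888 0.058 ] th -3.5 w 0.0390 F [-0.4 -0.3 -0.1] g 0.0
```

```bash
python3 -m crank '0.004 0.002 0.09 0 -0.1;0 0 0.06 0 -0.1;0 0 0.035 0 -0.1;0 0 0 0 -0.1;0 0 0 0 -0.1;0 0 0 0 -0.1'; python3 -m crank '0 0 0 0 -1;0 0 0 0 -1;0 0 0 0 -1;0 0 0 0 -1;0 0 0 0 -1;0 0 0 0 -1;0 0 0 0 -1' 40; python3 -m crank '0 0 -0.005 0 -1;-0.08 0 0 0 -1;-0.12 0 0 0 -1;-0.08 0 0 0 -1;0 0 -0.1 0 -1;0 0 -0.2 0 -1;0 0 -0.2 0 -1;0 0 -0.08 0 -1;0 0 0 0 -1;0 0 0 0 -1'; python3 h.py .54 .22 .03 -3.6
```

```text
time: 73.85
ee_pos: [0.5803, 0.0877, 0.0203]
eef_rot: [1.0, -0.031, 0.0, -0.0]
ft_force: [0.7, 0.1, 0.1]
width: 0.0388
grip_force: 0.0
time: 74.55
ee_pos: [0.5799, 0.0878, 0.0198]
eef_rot: [1.0, -0.031, 0.0, -0.0]
ft_force: [-1.1, 1.0, 1.3]
width: 0.0158
grip_force: 40.0
time: 75.55
ee_pos: [0.5235, 0.0913, 0.136]
eef_rot: [1.0, -0.031, -0.0, -0.0]
ft_force: [-0.6, -0.3, -2.2]
width: 0.0158
grip_force: 40.0
t 75.5 yaw 0.0004 (turn -0.0) | dx 0.0420 dy -0.6475 dz 0.5299 | pos [0.5235 0.0913 0.136 ] th -3.6 w 0.0158 F [-0.6 -0.3 -2.2] g 40.0
```

```bash
python3 -m crank '0.01 -0.16 0 0 -1;0.01 -0.16 0 0 -1;0.01 -0.16 0 0 -1;0 -0.16 0 0 -1;0 0 0 0 -1;0 0 0 0 -1;0 0 0 0 -1'; python3 -m crank '0 0 0.15 0 -1;0 0 0.2 0 -1;0 0 0.12 0 -1;0 0 0.06 0 -1;0 0 0.03 0 -1;0 0 0 0 -1;0 0 0 0 -1;0 0 0 0 -1'; python3 h.py .54 .22 .022 -3.6
```

```text
time: 76.25
ee_pos: [0.5376, 0.2171, 0.1356]
eef_rot: [0.999, -0.032, -0.001, 0.001]
ft_force: [0.0, 1.2, -1.9]
width: 0.0156
grip_force: 40.0
time: 77.05
ee_pos: [0.5387, 0.2189, 0.0259]
eef_rot: [1.0, -0.031, 0.001, -0.001]
ft_force: [0.2, 0.2, -1.4]
width: 0.0155
grip_force: 40.0
t 77.0 yaw 0.0002 (turn -0.0) | dx 0.0062 dy -0.0060 dz 0.0195 | pos [0.5387 0.2189 0.0259] th -3.6 w 0.0155 F [ 0.2  0.2 -1.4] g 40.0
```

```bash
python3 -m crank '0 0 0.015 0 -1;0 0 0.006 0 -1;0 0 0 0 -1;0 0 0 0 -1'; python3 -m crank '0 0 0 0 0;0 0 0 0 0;0 0 0 0 0;0 0 0 0 0;0 0 0 0 0;0 0 -0.1 0 0;0 0 -0.2 0 0;0 0 -0.22 0 0;0 0 -0.22 0 0;0 0 -0.22 0 0'; python3 -m crank '-0.2 -0.06 -0.1 0 0;-0.2 -0.06 -0.1 0 0;-0.2 -0.06 -0.1 0 0;0 -0.06 0 0 0;0 0 0 0 0;0 0 0 0 0'
python3 - <<'E'
from h import *
plan(.42,.27,.27,-3.6)
i,K,W=cam("wrist")
for x,y in [(.42,.33),(.42,.22),(.54,.33),(.54,.22)]:
    r=[boxfit(i,K,W,x,y,TC,z0=.002,thr=t) for t in (80,100,125)]; b=max(r,key=lambda a:a[2]); print((x,y),np.round(b[1][:2],4),np.degrees(b[1][2]).round(1),"fill %.2f"%b[2])
E
```

```text
time: 77.45
ee_pos: [0.5384, 0.2189, 0.0218]
eef_rot: [1.0, -0.031, 0.0, -0.001]
ft_force: [-4.5, -1.6, 10.7]
width: 0.0159
grip_force: 40.0
time: 78.45
ee_pos: [0.5377, 0.2183, 0.2143]
eef_rot: [1.0, -0.031, 0.0, -0.0]
ft_force: [1.1, 1.5, -0.2]
width: 0.0435
grip_force: 0.0
time: 79.05
ee_pos: [0.4218, 0.2732, 0.2718]
eef_rot: [0.999, -0.032, -0.0, 0.001]
ft_force: [0.6, 0.6, 0.0]
width: 0.0436
grip_force: 0.0
t 79.0 yaw -0.0003 (turn 0.0) | dx -0.0078 dy 0.0163 dz 0.0092 | pos [0.4218 0.2732 0.2718] th -3.6 w 0.0436 F [0.6 0.6 0. ] g 0.0
(0.42, 0.33) [0.42  0.328] -2.1 fill 0.96
(0.42, 0.22) [0.424 0.218] -2.1 fill 0.73
(0.54, 0.33) [0.54  0.328] -2.1 fill 0.78
(0.54, 0.22) [0.539 0.219] -2.1 fill 0.71
```

The grip-block fits match all four gauges standing at their places on the mat, and the gripper is clear. I'm handing in the job.

```bash
python3 -m crank '0 0 0 0 0;0 0 0 0 0;0 0 0 0 0;0 0 0 0 0;0 0 0 0 0'; python3 -c "
from h import *
print(workorder.close_job())"
```

```text
time: 79.6
ee_pos: [0.4213, 0.2738, 0.2725]
eef_rot: [1.0, -0.031, 0.0, 0.0]
ft_force: [0.7, 0.0, 0.0]
width: 0.0435
grip_force: 0.0
the job is handed in; nothing more can be done
None
```

I put all four gauges in their gaps (about 23–24 mm deep by measurement), pressed the cap fully down for over a second and let it up, stood the gauges back on the blue mat, and handed the job in at about 80 s; the hand-in call gave no verdict.

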